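# Press the jar lids home on an indexed slide and store the jars

### The job

Close the lids of the specimen jars on the small lid press (there are two or three jars): slide the blue carrier into its left-hand station, stand every jar upright in a nest of its own, slide the carrier on to the middle station under the press, and push the pedal down to its stop and hold it there for a second. Let the pedal come up, slide the carrier with the jars into its right-hand station, put every jar upright in a cell of its own in the grey storage tray, and slide the empty carrier back into its left-hand station. Do not shift or knock over the beaker and the dropper bottles beside the work.

Things in the scene. Friction and masses are not known exactly. Their poses are not given: they have to be found in the camera images.
- jar_a_mid (a point): white-lidded clear specimen jar, 49 mm diameter, 68 mm tall, about 260 g (a weighted black foot keeps it upright), one outer diameter from foot to lid, standing upright at the start; the point is on its axis half-way up (34 mm above its foot), z along its axis. It may be absent (then its value is None)
- jar_b_mid (a point): white-lidded clear specimen jar, 49 mm diameter, 68 mm tall, about 260 g (a weighted black foot keeps it upright), one outer diameter from foot to lid, standing upright at the start; the point is on its axis half-way up (34 mm above its foot), z along its axis. It may be absent (then its value is None)
- jar_c_mid (a point): white-lidded clear specimen jar, 49 mm diameter, 68 mm tall, about 260 g (a weighted black foot keeps it upright), one outer diameter from foot to lid, standing upright at the start; the point is on its axis half-way up (34 mm above its foot), z along its axis. It may be absent (then its value is None)
- carrier (a joint): travel of the blue carrier in m, toward the press's -y (robot's right). Spring detents: 0 = left station (green mark), 0.170 = middle, under the press (yellow), 0.340 = right (blue); end stops 3 mm beyond. Sliding takes about 1 N, in or out of a detent about 5 N. Within 10 mm of a station the sprung ball draws it in, to within 3 mm; elsewhere it stays where it is left. Starts anywhere
- carrier_post (a point): centre of the top of the carrier's upright push post (steel, red cap), 130 mm above the table. Diameter 16 mm (top 12 mm: 20 mm), free from 50 to 130 mm above the table, 124 mm from the carrier's middle on the robot's side; push it sideways to slide the carrier. Axes as the press's: +y is along the slide to the left station. Carrier: 188 mm along x, 64 along y, nest walls 66 mm above the table
- nest_0 (a point): middle of the floor of the carrier's nearest nest: an open square pocket 57 mm along x by 56 mm along y, walls 4 mm thick standing 26 mm above this floor; the floor is 40 mm above the table. z is up, x and y are along the press's x and y. Moves with the carrier
- nest_1 (a point): middle of the floor of the carrier's middle nest: an open square pocket 57 mm along x by 56 mm along y, walls 4 mm thick standing 26 mm above this floor; the floor is 40 mm above the table. z is up, x and y are along the press's x and y. Moves with the carrier
- nest_2 (a point): middle of the floor of the carrier's farthest nest: an open square pocket 57 mm along x by 56 mm along y, walls 4 mm thick standing 26 mm above this floor; the floor is 40 mm above the table. z is up, x and y are along the press's x and y. Moves with the carrier
- press: fixed lid press; origin on the table under the middle of slide and ram; x away from the robot, y to its left along the slide (bed 100 x 470 mm, 30 mm high). At y=0 a white platen (190 x 56 mm along x, y) hangs 142 mm above the table, 34 mm above the lids, its plates up to 166 mm; an arm 42 mm wide runs from x=-35 mm back to the column (x 125 to 168 mm), 177 to 221 mm high, ram rod to 250 mm
- pedal (a joint): angle of the pedal in rad: 0 = up (at rest), 0.30 = down on its stop. It is sprung: about 5 N at the tread to start it, about 15 N at the stop, and it comes up by itself. The platen goes down 39 mm with it, and yields on the lids
- pedal_pad (a point): middle of the top of the pedal's black ribbed tread (55 mm along x by 56 mm along y), about 46 mm above the table when up and 26 mm when down. The pedal is hinged 65 mm behind this point, so it moves straight down within 8 mm; push it down from above
- cell_0 (a point): middle of the floor of the storage tray's nearest cell: 62 mm along x by 66 mm along y, walls 5 mm thick standing 30 mm above this floor; the floor is 5 mm above the table. x runs along the row of cells, y across it
- cell_1 (a point): middle of the floor of the storage tray's middle cell: 62 mm along x by 66 mm along y, walls 5 mm thick standing 30 mm above this floor; the floor is 5 mm above the table. x runs along the row of cells, y across it
- cell_2 (a point): middle of the floor of the storage tray's farthest cell: 62 mm along x by 66 mm along y, walls 5 mm thick standing 30 mm above this floor; the floor is 5 mm above the table. x runs along the row of cells, y across it
- iodine_mid (a point): bystander: brown dropper bottle with a red rubber top, 33 mm diameter, 104 mm tall; point on its axis 50 mm above its foot
- beaker_mid (a point): bystander: clear beaker, 66 mm diameter, 88 mm tall; point on its axis half-way up
Mind the look-alikes: they are no part of the job. Leave any turquoise or yellow look-alike of the part that bears jar_b_mid alone. Leave any green or purple look-alike of the part that bears jar_c_mid alone.

How it is judged:
By the outcome, as a careful person would: the job done as asked, in the order asked, and still so for the second after the job is handed in, with the robot touching nothing.
Of jar_a, jar_b, jar_c only 2 to 3 are there at a start; the rules pass over those that are not, and their reading is None.
At some moment in a run one of jar_a, jar_b, jar_c may be knocked a few centimetres aside while the robot is not near it.
Once in a run the grip may slacken for a moment while it holds something.
It also fails if it takes over 210 s, if anything falls off the work surface, if the arm or the gripper's body presses on something with over 40 N, if the wrist force passes 120 N, or if a joint passes its speed limit or range.

### The arm

A 7-joint arm with a two-finger parallel gripper is mounted at the origin on a cart in front of the work surface, level with it; the furniture and walls round the work are solid. World frame = base frame: x ahead of the robot, y to its left, z up, the work surface at z = 0. Lengths are in m, angles in rad, forces in N, time in s.
With the tool pointing down it reaches from about 0.425 to 1.025 m from the base axis. Payload 9.4 kg.
Tool frame: the origin (TCP) lies midway between the tips of the shut fingers; the grasp point (between the pads) lies grip_point_offset behind it (grip_point_offset is the distance from the TCP to the grasp point, in m); z points along the fingers, y is the direction in which the jaws open and shut (so a half turn about z gives the same grasp; the last joint's range is limited). The gripper opens to 93 mm and grips with 3 to 60 N. Pads are 15 mm wide; open, the fingers measure 128 mm over their backs; the gripper's body (75 mm by 188 mm) begins 65 mm behind the grasp point.
Start: joints at [-1.425, 0.599, -0.003, 1.599, 0.002, 0.943, -0.08], TCP at [0.16, 0.707, 0.219] pointing down, gripper open.
Joint ranges: [-2.57, 2.57], [-0.35, 1.97], [-1.29, 1.29], [0.11, 2.56], [-1.05, 4.19], [0.11, 1.86], [-2.63, 2.63]. Speed limits (rad/s): [2.22, 2.22, 3.01, 3.01, 3.14, 3.14, 3.14].

### API

Orientations are given as a unit quaternion [x, y, z, w].
In Python, from plant import * gives the robot as it stands. The module is installed in compiled form; this text tells all that it offers.
- The arm moves only by the tool apply_moves, never from a script. Its argument "plan" is a list of rows, each a list of 3 entries, a list of its own where there are three numbers: the opening, from -1 (shut) to 1 (fully open), so that 0 is half open, then the shift along the tool's x, y, z in units of 0.3 m (1.0 is 0.3 m), then the turn, a rotation vector about the tool's x, y, z in units of pi/2 rad (1.0 is pi/2 rad). A call has exactly 10 rows; each row is the pose to reach, as a shift and turn from the pose commanded when the call began, along the tool's axes at that moment; what a row does not reach only later rows make up. A row lasts 1/8 s, in which the tool goes at most 62.5 mm and 10.7 degrees, less where a joint would pass 70% of its speed; a pose out of reach is approached as far as the arm can. A call with a number of a shift or a turn outside -1 to 1 is refused whole. A call with a gripper value outside its range is refused whole. The fingers move at their own pace and stop on an object; "force" is the grip in N (left out, the last holds). Time passes only in rows, so rows that repeat a pose let the fingers close, or fill a call up. It gives the time, the measured TCP pose, the force and the opening at its end, in the units of the state.
- get_obs(): the state, without advancing time (a new reading comes with each control period).
- get_image(name): name is "scene" or "side" or "wrist"; returns a dict with "color" (384x512x3 uint8, red, green, blue), "camera_matrix" (3x3 intrinsics, pixels), "view" (4x4, takes a point from world to camera coordinates); the wrist camera has in their place "tool_from_camera" (4x4, takes a point from camera to tool coordinates, whose origin is the TCP and whose axes are the flange's). Camera axes: x right, y down, z forward; pixel columns grow to the right and rows downward; lengths in m; the calibration is good to about 2 mm. A picture is of the moment at which its call begins: read the wrist's pose just before it. There is no depth.
- sign_off(): hands the job in, once; it reports no verdict.
The state is a dict: "time": time; "q": joint angles; "dq": joint speeds; "joint_torque": joint torques, N m; "ee_pos": TCP position; "tool_rot": TCP orientation; "ft_force": force on the tool from outside, world axes, zero at the start; "torque": the same for the moment, N m; "gripper_width": finger opening in m.
Only numpy, scipy, OpenCV 4.12 (cv2) and the standard library are available. Lean on these libraries where they do the work, as an engineer would, in place of code of your own. Each camera call takes 0.05 s, during which the arm holds its last target.

## Working session

There is one attempt and no reset: what is moved stays moved. The work goes in short steps, Python scripts to look and compute and a tool call to move; the robot and the scene stay as the last step left them, time stands still between calls to the robot, and variables do not carry over. Pictures are saved under pics/ and viewed, and the job is handed in when it is done.

Besides the shell and the picture viewer there is one more tool, called after "Request:" by a JSON object that holds its "method" and its "body". apply_moves: Moves the arm, as the interface text tells. Its arguments: {"type":"object","properties":{"plan":{"type":"array","items":{"type":"array"}},"force":{"type":"number"}},"required":["plan"]}

```bash
ls; mkdir -p pics
python3 - <<'E'
from plant import *
import cv2
o=get_obs()
for k,v in o.items(): print(k,v)
for n in ["scene","side","wrist"]:
    im=get_image(n); cv2.imwrite(f"pics/{n}0.png",im["color"][:,:,::-1])
    print(n,im["camera_matrix"].tolist(), [ (k,im[k].round(4).tolist()) for k in im if k in("view","tool_from_camera")])
E
```

```text
pics
time 0.0
q [-1.42471082  0.60012184 -0.00250618  1.60011746  0.00180318  0.94285217
 -0.07977633]
dq [ 0.00056754 -0.0008593  -0.000907   -0.00046659 -0.00076139 -0.00059117
 -0.0015737 ]
joint_torque [ 4.56548432e-04 -7.65081453e+01  1.49790734e+00 -2.52344459e+01
 -5.22958359e-02  1.72081590e-02  1.69372956e-04]
ee_pos [0.16012348 0.70661781 0.21776729]
tool_rot [ 1.11135947e-01  9.93804931e-01 -7.48607538e-04 -2.51080888e-06]
ft_force [-0.1391364  -0.65263851  0.21674483]
torque [ 0.05858367  0.02349265 -0.00556304]
gripper_width 0.09281001874626665
scene [[485.8874346431925, 0.0, 260.5243131559315], [0.0, 485.8874346431925, 194.75503010087832], [0.0, 0.0, 1.0]] [('view', [[0.462, -0.8869, 0.006, -0.2481], [-0.5326, -0.2829, -0.7977, 0.3784], [0.7091, 0.3653, -0.6031, 1.3506], [0.0, 0.0, 0.0, 1.0]])]
side [[493.0370642984271, 0.0, 266.08567320729645], [0.0, 493.0370642984271, 187.81151170058516], [0.0, 0.0, 1.0]] [('view', [[-0.8348, -0.5505, -0.0059, 0.4557], [-0.1976, 0.3097, -0.9301, 0.2169], [0.5138, -0.7753, -0.3673, 1.4959], [0.0, 0.0, 0.0, 1.0]])]
wrist [[285.51417063155174, 0.0, 254.4431861973163], [0.0, 285.51417063155174, 190.49710145597825], [0.0, 0.0, 1.0]] [('tool_from_camera', [[0.0001, -0.9542, -0.299, 0.0843], [1.0, -0.0002, 0.0008, 0.0008], [-0.0008, -0.299, 0.9542, -0.1663], [0.0, 0.0, 0.0, 1.0]])]
```

View pics/scene0.png

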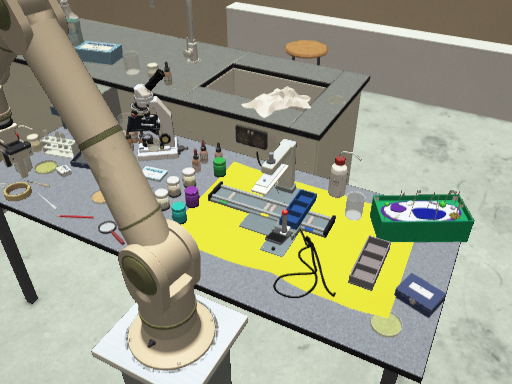

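View pics/side0.png

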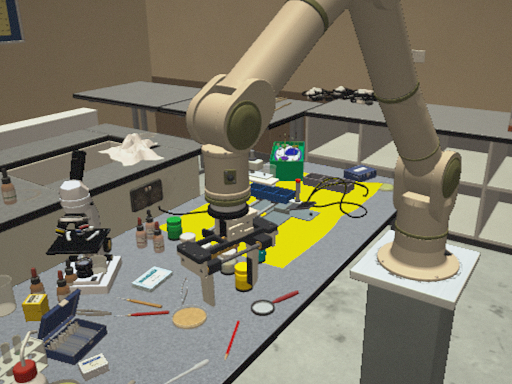

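View pics/wrist0.png

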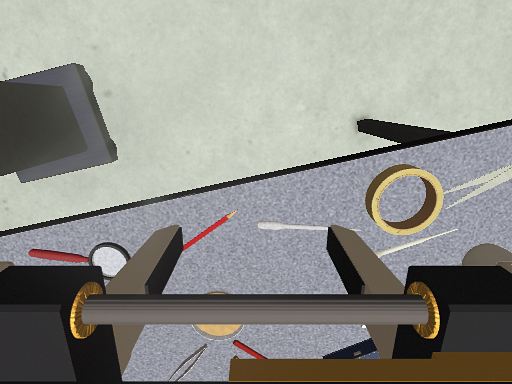

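```bash
cat > h.py <<'E'
from plant import *
import numpy as np, cv2
from scipy.spatial.transform import Rotation as R
def pose():
    o=get_obs(); return np.array(o["ee_pos"]),R.from_quat(o["tool_rot"])
def grab(n,save=None):
    o=get_obs(); im=get_image(n)
    K=im["camera_matrix"]
    if "view" in im: V=im["view"]
    else:
        T=np.eye(4);T[:3,:3]=R.from_quat(o["tool_rot"]).as_matrix();T[:3,3]=o["ee_pos"]
        V=np.linalg.inv(T@im["tool_from_camera"])
    if save: cv2.imwrite(f"pics/{save}.png",im["color"][:,:,::-1])
    return im["color"],K,V
def ray(K,V,uv):
    d=np.linalg.inv(K)@np.array([uv[0],uv[1],1.]); Rt=V[:3,:3].T
    return -Rt@V[:3,3], Rt@d
def plane(K,V,uv,z):
    c,d=ray(K,V,uv); return c+d*(z-c[2])/d[2]
def proj(K,V,p):
    q=K@(V[:3,:3]@np.array(p)+V[:3,3]); return q[:2]/q[2]
def crop(img,box,s,name):
    x0,y0,x1,y1=box
    cv2.imwrite(f"pics/{name}.png",cv2.resize(img[y0:y1,x0:x1,::-1],None,fx=s,fy=s,interpolation=cv2.INTER_CUBIC))
E
python3 - <<'E'
from h import *
c,K,V=grab("scene"); crop(c,(140,130,270,230),6,"c1"); crop(c,(200,130,400,290),4,"c2")
c,K,V=grab("side"); crop(c,(120,140,320,290),4,"c3")
E
```

```text
(no output)
```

View pics/c1.png

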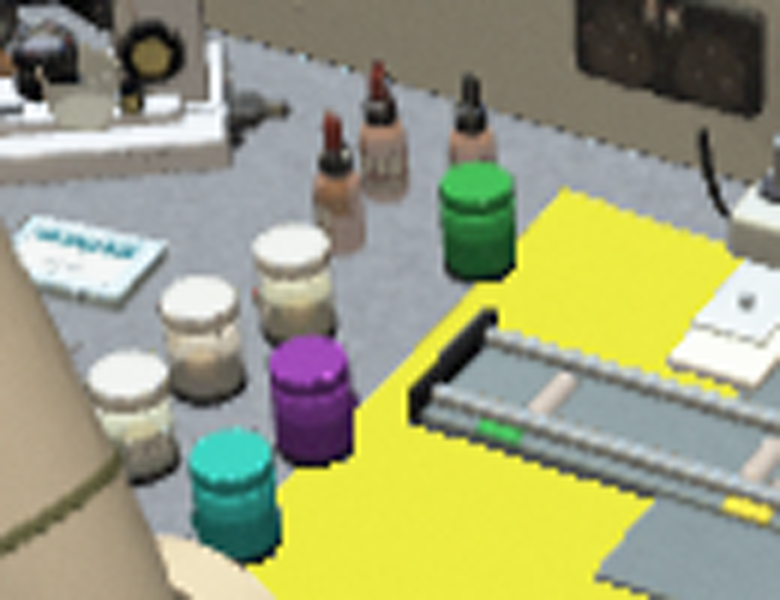

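View pics/c2.png

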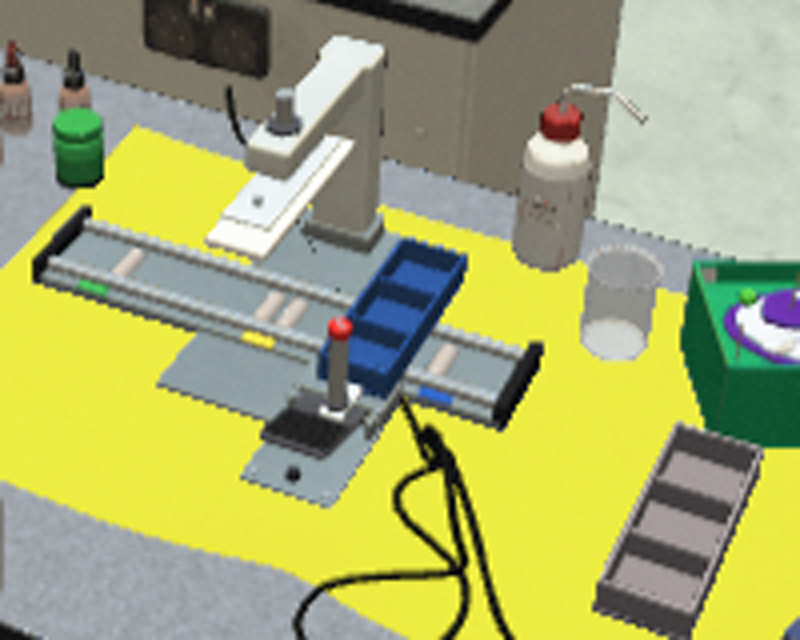

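View pics/c3.png

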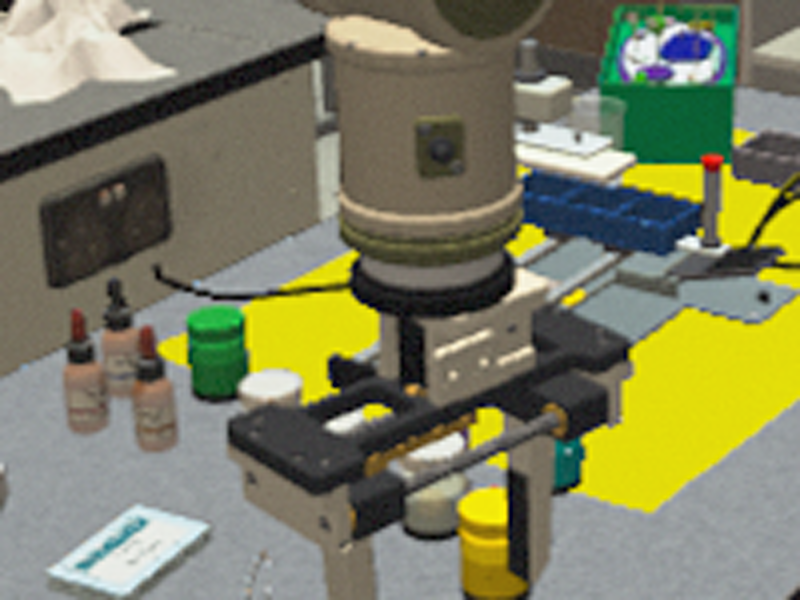

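Run:
```python
from h import *
c,K,V=grab("scene")
p=lambda u,v,z:plane(K,V,(u,v),z).round(4)
s=lambda u,v:(140+u/6,130+v/6)
for n,u,v in [("ja",129,375),("jb",199,297),("jc",291,244),("purp",309,360),("teal",232,455),("green",478,185)]: print(n,p(*s(u,v),0.068))
s=lambda u,v:(200+u/4,130+v/4)
for n,u,v,z in [("post",341,320,.13),("bed L near-bot",37,280,0),("bed R near bot",500,430,0),("bed R far top",540,345,.03),("bed L far top",85,212,.03),
 ("carr near-left top",322,340,.066),("carr near R top",390,358,.066),("carr far right top",467,256,.066),("carr far left",402,240,.066),
 ("tray nearL",597,593,.035),("tray near R",690,612,.035),("tray farR",760,452,.035),("tray farL",680,425,.035),("beaker top",624,262,.088),("beaker bot",614,340,0),
 ("padNL",262,435,.046),("padNR",325,455,.046),("padFL",305,387,.046),("green",92,288,.015),("yellow",258,340,.015),("blue",435,397,.015)]: print(n,p(*s(u,v),z))
```

```text
ja [0.4376 0.3504 0.068 ]
jb [0.5236 0.361  0.068 ]
jc [0.5991 0.3437 0.068 ]
purp [0.5008 0.2637 0.068 ]
teal [0.4029 0.2511 0.068 ]
green [0.714  0.2743 0.068 ]
post [ 0.4849 -0.1165  0.13  ]
bed L near-bot [0.5534 0.2258 0.    ]
bed R near bot [ 0.5612 -0.2361  0.    ]
bed R far top [ 0.6492 -0.2363  0.03  ]
bed L far top [0.6331 0.22   0.03  ]
carr near-left top [ 0.5257 -0.0821  0.066 ]
carr near R top [ 0.5311 -0.1429  0.066 ]
carr far right top [ 0.6941 -0.146   0.066 ]
carr far left [ 0.6889 -0.0845  0.066 ]
tray nearL [ 0.3869 -0.3796  0.035 ]
tray near R [ 0.401  -0.4475  0.035 ]
tray farR [ 0.5982 -0.4459  0.035 ]
tray farL [ 0.5994 -0.3779  0.035 ]
beaker top [ 0.7228 -0.2809  0.088 ]
beaker bot [ 0.7229 -0.2829  0.    ]
padNL [ 0.4149 -0.0816  0.046 ]
padNR [ 0.4174 -0.1374  0.046 ]
padFL [ 0.4851 -0.0864  0.046 ]
green [0.5509 0.1634 0.015 ]
yellow [ 0.5556 -0.0062  0.015 ]
blue [ 0.5583 -0.176   0.015 ]
```

```bash
cat >> h.py <<'E'
def rows(targets):
    "targets: list of (pos, yawdeg of tool y or None); prints shift/turn units relative to the measured pose"
    p,r=pose(); M=r.as_matrix()
    yc=np.degrees(np.arctan2(M[1,1],M[0,1]))
    print("now",p.round(4),"yaw",yc.round(2),"tilt",M[:,2].round(4),"w",round(get_obs()["gripper_width"],4),"t",get_obs()["time"])
    for pos,yaw in targets:
        d=M.T@(np.array(pos)-p)/0.3
        yaw=yc if yaw is None else yaw
        # target rotation: tool z down exactly, tool y at yaw
        a=np.radians(yaw); y=np.array([np.cos(a),np.sin(a),0]); z=np.array([0,0,-1.]); x=np.cross(y,z)
        t=R.from_matrix(M.T@np.stack([x,y,z],1)).as_rotvec()/(np.pi/2)
        print(d.round(3).tolist(),t.round(4).tolist())
E
python3 - <<'E'
from h import *
import plant; print([k for k in dir(plant) if not k.startswith('_')])
try: print(grip_point_offset)
except Exception as e: print(e)
rows([((.35,.45,.35),91),((.55,.30,.38),91)])
E
```

```text
['IKError', 'get_image', 'get_obs', 'grip_point_offset', 'sign_off']
0.0188
now [0.1602 0.7069 0.2183] yaw 77.23 tilt [-0.e+00 -6.e-04 -1.e+00] w 0.093 t 0.3
[-0.806, -0.696, -0.439] [-0.0004, 0.0, -0.153]
[-1.567, -1.036, -0.538] [-0.0004, 0.0, -0.153]
```

Request:
{"method": "apply_moves", "body": {"plan": [[1, [0, 0, -0.2], [0, 0, -0.05]], [1, [-0.1, -0.1, -0.4], [0, 0, -0.1]], [1, [-0.25, -0.25, -0.45], [0, 0, -0.153]], [1, [-0.4, -0.4, -0.45], [0, 0, -0.153]], [1, [-0.55, -0.5, -0.45], [0, 0, -0.153]], [1, [-0.7, -0.6, -0.45], [0, 0, -0.153]], [1, [-0.85, -0.75, -0.45], [0, 0, -0.153]], [1, [-1, -0.85, -0.45], [0, 0, -0.153]], [1, [-1, -0.95, -0.45], [0, 0, -0.153]], [1, [-1, -0.95, -0.45], [0, 0, -0.153]]]}}

```text
time: 1.55
ee_pos: [0.3902, 0.3605, 0.354]
tool_rot: [-0.007, 1.0, -0.0, 0.0]
ft_force: [1.5, 0.6, 0.4]
gripper_width: 0.0928
```

Run:
```python
from h import *
grab("wrist","w1"); c,K,V=grab("scene"); crop(c,(0,90,400,300),2,"s1")
rows([((.6,.33,.38),91)])
```

```text
now [0.3897 0.3633 0.354 ] yaw 91.02 tilt [ 4.e-04  9.e-04 -1.e+00] w 0.0931 t 1.65
[-0.699, -0.124, -0.087] [0.0006, 0.0003, 0.0002]
```

View pics/w1.png

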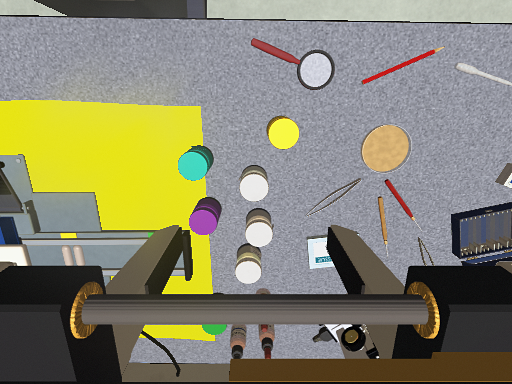

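View pics/s1.png

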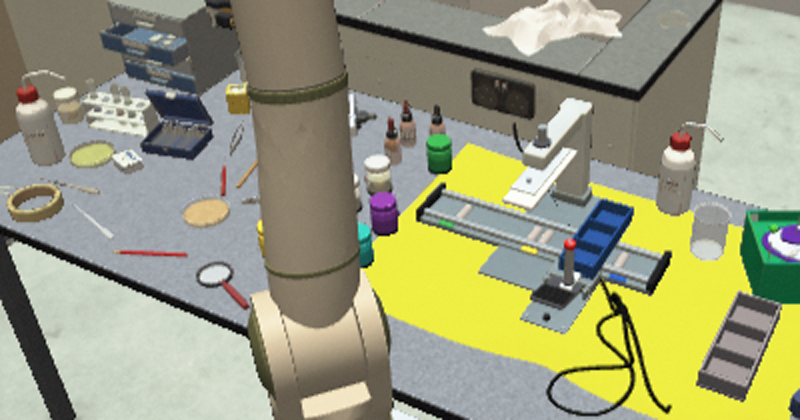

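Run:
```python
from h import *
c=cv2.imread("pics/w1.png")[:,:,::-1]; 
_,K,V=grab("wrist")
for uv in [(254,177),(258,222),(248,263),(209,212),(193,164)]: print(plane(K,V,uv,.068).round(4))
rows([((.47,.12,.33),91),((.47,-.117,.33),91)])
```

```text
[0.4244 0.3647 0.068 ]
[0.5042 0.373  0.068 ]
[0.5848 0.3567 0.068 ]
[0.4872 0.2893 0.068 ]
[0.4044 0.266  0.068 ]
now [0.3896 0.3638 0.3538] yaw 91.07 tilt [ 2.e-04  7.e-04 -1.e+00] w 0.0934 t 1.7
[-0.253, -0.818, 0.079] [0.0005, 0.0002, 0.0008]
[-0.238, -1.608, 0.078] [0.0005, 0.0002, 0.0008]
```

Request:
{"method": "apply_moves", "body": {"plan": [[0, [0, -0.2, 0], [0, 0, 0]], [0, [-0.05, -0.4, 0], [0, 0, 0]], [0, [-0.1, -0.6, 0.05], [0, 0, 0]], [0, [-0.15, -0.8, 0.08], [0, 0, 0]], [0, [-0.2, -1, 0.08], [0, 0, 0]], [0, [-0.25, -1, 0.08], [0, 0, 0]], [0, [-0.25, -1, 0.08], [0, 0, 0]], [0, [-0.25, -1, 0.08], [0, 0, 0]], [0, [-0.25, -1, 0.08], [0, 0, 0]], [0, [-0.25, -1, 0.08], [0, 0, 0]]]}}

```text
time: 2.95
ee_pos: [0.4698, 0.0649, 0.3297]
tool_rot: [-0.01, 1.0, 0.0, 0.0]
ft_force: [-0.5, -0.2, -0.0]
gripper_width: 0.0463
```

Request:
{"method": "apply_moves", "body": {"plan": [[-0.15, [0, -0.2, 0], [0, 0, 0]], [-0.15, [0, -0.4, 0], [0, 0, 0]], [-0.15, [0, -0.6, 0], [0, 0, 0]], [-0.15, [0, -0.6, 0], [0, 0, 0]], [-0.15, [0, -0.6, 0], [0, 0, 0]], [-0.15, [0, -0.6, 0], [0, 0, 0]], [-0.15, [0, -0.6, 0], [0, 0, 0]], [-0.15, [0, -0.6, 0], [0, 0, 0]], [-0.15, [0, -0.6, 0], [0, 0, 0]], [-0.15, [0, -0.6, 0], [0, 0, 0]]]}}

```text
time: 4.2
ee_pos: [0.4732, -0.1157, 0.3296]
tool_rot: [-0.009, 1.0, -0.0, -0.0]
ft_force: [0.2, 0.6, 0.1]
gripper_width: 0.0396
```

Run:
```python
from h import *
grab("wrist","w2"); c,K,V=grab("side","sd2")
rows([])
```

```text
now [ 0.4732 -0.1158  0.3296] yaw 91.01 tilt [ 1.e-04 -0.e+00 -1.e+00] w 0.0392 t 4.3
```

View pics/w2.png

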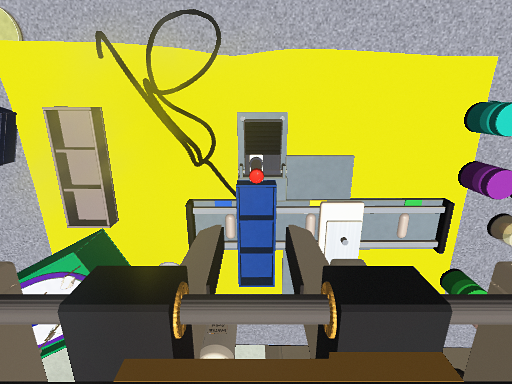

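View pics/sd2.png

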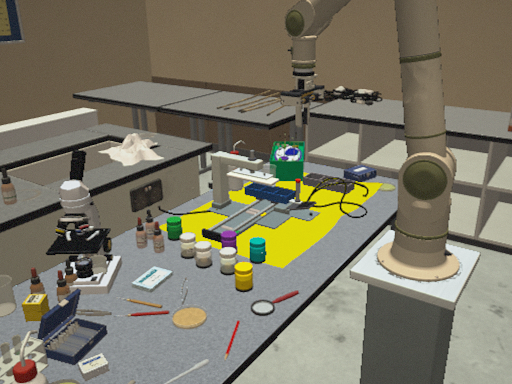

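Run:
```python
from h import *
c,K,V=grab("wrist"); crop(c,(180,100,460,260),2.8,"w2c")
P=lambda n,u,v,z:print(n,plane(K,V,(u,v),z).round(4))
P("post",257,176,.128);P("teal",480,118,.068);P("purp",471,180,.068)
P("bed L near",452,199,.03);P("bed R near",190,200,.03);P("bedRfar",190,246,.03);P("bedLfar",445,250,.03)
P("padc",264,137,.046)
P("carNL",237,181,.066);P("carNR",274,181,.066)
P("carFL",239,287,.066);P("carFR",274,286,.066)
for a in [(43,110),(102,108),(116,226),(68,228)]: P("tray",*a,.035)
c,K,V=grab("side"); crop(c,(130,170,350,300),3.6,"sd2c")
```

```text
post [ 0.4842 -0.111   0.128 ]
teal [0.407  0.2127 0.068 ]
purp [0.5004 0.2225 0.068 ]
bed L near [0.5447 0.2281 0.03  ]
bed R near [ 0.5544 -0.2245  0.03  ]
bedRfar [ 0.6432 -0.2289  0.03  ]
bedLfar [0.6434 0.2375 0.03  ]
padc [ 0.4425 -0.1002  0.046 ]
carNL [ 0.5089 -0.1412  0.066 ]
carNR [ 0.5079 -0.0834  0.066 ]
carFL [ 0.7029 -0.1378  0.066 ]
carFR [ 0.6998 -0.0761  0.066 ]
tray [ 0.4083 -0.4442  0.035 ]
tray [ 0.4037 -0.3522  0.035 ]
tray [ 0.6034 -0.3559  0.035 ]
tray [ 0.6087 -0.441   0.035 ]
```

View pics/w2c.png

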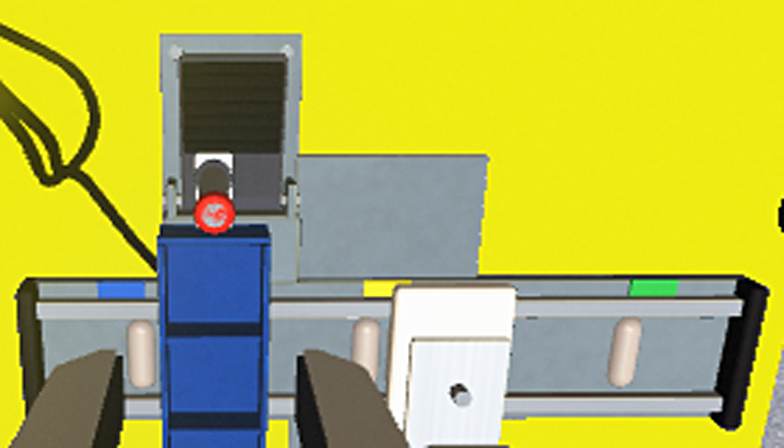

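View pics/sd2c.png

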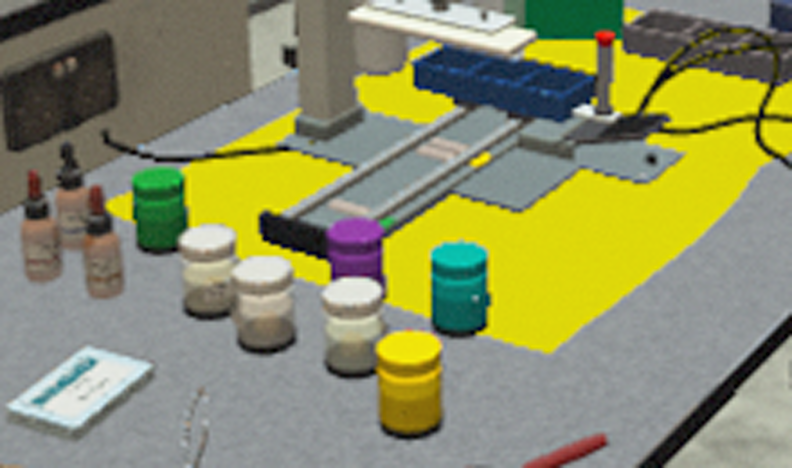

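Run:
```python
from h import *
rows([((.484,-.112,.17),91),((.484,-.112,.098),91)])
```

```text
now [ 0.4732 -0.1158  0.3296] yaw 91.0 tilt [-0. -0. -1.] w 0.0397 t 4.4
[-0.036, 0.012, 0.532] [-0.0, -0.0, 0.0]
[-0.036, 0.012, 0.772] [-0.0, -0.0, 0.0]
```

Request:
{"method": "apply_moves", "body": {"plan": [[-0.1, [-0.036, 0.012, 0.2], [0, 0, 0]], [-0.1, [-0.036, 0.012, 0.35], [0, 0, 0]], [-0.1, [-0.036, 0.012, 0.48], [0, 0, 0]], [-0.1, [-0.036, 0.012, 0.53], [0, 0, 0]], [-0.1, [-0.036, 0.012, 0.53], [0, 0, 0]], [-0.1, [-0.036, 0.012, 0.53], [0, 0, 0]], [-0.1, [-0.036, 0.012, 0.53], [0, 0, 0]], [-0.1, [-0.036, 0.012, 0.53], [0, 0, 0]], [-0.1, [-0.036, 0.012, 0.53], [0, 0, 0]], [-0.1, [-0.036, 0.012, 0.53], [0, 0, 0]]]}}

```text
time: 5.65
ee_pos: [0.484, -0.1119, 0.1708]
tool_rot: [-0.009, 1.0, 0.0, 0.0]
ft_force: [-1.0, 0.5, -0.4]
gripper_width: 0.0412
```

Run:
```python
from h import *
c,K,V=grab("wrist","w3")
rows([((.484,-.112,.098),91)])
print(proj(K,V,(.484,-.112,.13)))
```

```text
now [ 0.484  -0.112   0.1707] yaw 91.01 tilt [ 2.e-04  0.e+00 -1.e+00] w 0.0419 t 5.7
[0.0, -0.0, 0.242] [0.0, 0.0001, 0.0001]
[253.04886332 213.88731907]
```

View pics/w3.png

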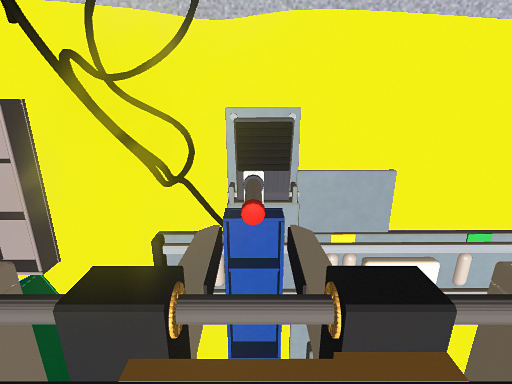

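Request:
{"method": "apply_moves", "body": {"plan": [[-0.1, [0, 0, 0.1], [0, 0, 0]], [-0.1, [0, 0, 0.2], [0, 0, 0]], [-0.1, [0, 0, 0.235], [0, 0, 0]], [-0.35, [0, 0, 0.235], [0, 0, 0]], [-0.35, [0, 0.05, 0.235], [0, 0, 0]], [-0.35, [0, 0.1, 0.235], [0, 0, 0]], [-0.35, [0, 0.15, 0.235], [0, 0, 0]], [-0.35, [0, 0.2, 0.235], [0, 0, 0]], [-0.35, [0, 0.25, 0.235], [0, 0, 0]], [-0.35, [0, 0.3, 0.235], [0, 0, 0]]]}}

```text
time: 6.95
ee_pos: [0.4825, -0.0209, 0.1002]
tool_rot: [-0.009, 1.0, -0.0, 0.0]
ft_force: [1.0, -1.0, 0.9]
gripper_width: 0.0303
```

Run:
```python
from h import *
c,K,V=grab("wrist","w4")
print(get_obs()["ft_force"])
rows([((.480,.18,.1),91)])
```

```text
[-0.5569598   2.6090516   0.02903536]
now [ 0.4823 -0.0188  0.1   ] yaw 91.14 tilt [-4.0e-04  1.1e-03 -1.0e+00] w 0.0302 t 7.0
[-0.005, 0.663, 0.001] [0.0007, -0.0002, 0.0016]
```

View pics/w4.png

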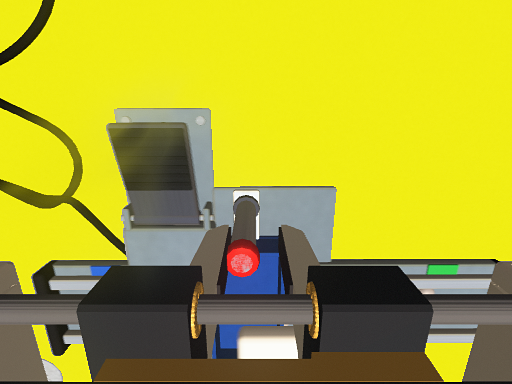

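Request:
{"method": "apply_moves", "body": {"plan": [[-0.35, [0, 0.08, 0], [0, 0, 0]], [-0.35, [0, 0.16, 0], [0, 0, 0]], [-0.35, [0, 0.24, 0], [0, 0, 0]], [-0.35, [0, 0.32, 0], [0, 0, 0]], [-0.35, [0, 0.4, 0], [0, 0, 0]], [-0.35, [0, 0.48, 0], [0, 0, 0]], [-0.35, [0, 0.56, 0], [0, 0, 0]], [-0.35, [0, 0.62, 0], [0, 0, 0]], [-0.35, [0, 0.62, 0], [0, 0, 0]], [-0.35, [0, 0.62, 0], [0, 0, 0]]]}}

```text
time: 8.25
ee_pos: [0.479, 0.1638, 0.1001]
tool_rot: [-0.009, 1.0, -0.0, -0.0]
ft_force: [-0.1, 0.6, 0.0]
gripper_width: 0.0301
```

Run:
```python
from h import *
c,K,V=grab("wrist","w5")
print(get_obs()["ft_force"])
rows([((.480,.18,.1),91)])
```

```text
[-0.05189357 -0.19917275  0.46476082]
now [0.4791 0.1635 0.1001] yaw 90.98 tilt [-1.e-04 -1.e-04 -1.e+00] w 0.0305 t 8.3
[-0.004, 0.055, 0.0] [-0.0001, -0.0001, -0.0002]
```

View pics/w5.png

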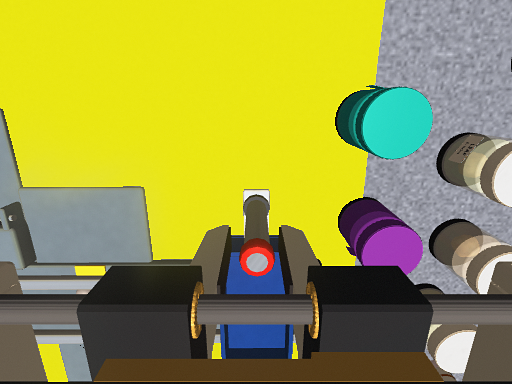

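Run:
```python
from h import *
c,K,V=grab("wrist")
hsv=cv2.cvtColor(c,cv2.COLOR_RGB2HSV)
m=(((hsv[...,0]<6)|(hsv[...,0]>174))&(hsv[...,1]>170)&(hsv[...,2]>100)).astype(np.uint8)
n,l,s,ce=cv2.connectedComponentsWithStats(m); i=1+np.argmax(s[1:,4]); print(s[i],ce[i])
print(plane(K,V,(257,262),.13))
```

```text
[240 241  35  35 850] [257.48235294 257.93411765]
[0.47844121 0.16585826 0.13      ]
```

Request:
{"method": "apply_moves", "body": {"plan": [[-0.35, [0, 0.01, 0], [0, 0, 0]], [-0.35, [0, 0.02, 0], [0, 0, 0]], [-0.35, [0, 0.03, 0], [0, 0, 0]], [-0.35, [0, 0.04, 0], [0, 0, 0]], [-0.35, [0, 0.05, 0], [0, 0, 0]], [-0.35, [0, 0.05, 0], [0, 0, 0]], [-0.35, [0, 0.05, 0], [0, 0, 0]], [-0.35, [0, 0.02, 0], [0, 0, 0]], [-0.35, [0, 0, 0], [0, 0, 0]], [-0.35, [0, 0, 0], [0, 0, 0]]]}}

```text
time: 9.6
ee_pos: [0.4791, 0.1635, 0.1002]
tool_rot: [-0.008, 1.0, 0.0, 0.0]
ft_force: [-0.7, 0.4, 0.2]
gripper_width: 0.0306
```

Run:
```python
from h import *
c,K,V=grab("wrist","w6")
hsv=cv2.cvtColor(c,cv2.COLOR_RGB2HSV)
m=(((hsv[...,0]<6)|(hsv[...,0]>174))&(hsv[...,1]>170)&(hsv[...,2]>100)).astype(np.uint8)
n,l,s,ce=cv2.connectedComponentsWithStats(m); i=1+np.argmax(s[1:,4]); print(s[i],ce[i])
rows([])
```

```text
[248 239  35  37 650] [265.32769231 255.31076923]
now [0.4792 0.1639 0.1002] yaw 90.98 tilt [ 1.e-04  2.e-04 -1.e+00] w 0.0298 t 9.65
```

Request:
{"method": "apply_moves", "body": {"plan": [[-0.35, [0, 0.03, 0], [0, 0, 0]], [-0.35, [0, 0.05, 0], [0, 0, 0]], [-0.35, [0, 0.06, 0], [0, 0, 0]], [-0.35, [0, 0.06, 0], [0, 0, 0]], [-0.35, [0, 0.06, 0], [0, 0, 0]], [-0.35, [0, 0.06, 0], [0, 0, 0]], [-0.35, [0, 0.06, 0], [0, 0, 0]], [-0.35, [0, 0.06, 0], [0, 0, 0]], [-0.35, [0, 0.06, 0], [0, 0, 0]], [-0.35, [0, 0.06, 0], [0, 0, 0]]]}}

```text
time: 10.9
ee_pos: [0.4789, 0.178, 0.1]
tool_rot: [-0.007, 1.0, -0.002, -0.0]
ft_force: [1.9, -17.3, 3.4]
gripper_width: 0.0304
```

Request:
{"method": "apply_moves", "body": {"plan": [[-0.35, [0, -0.03, 0], [0, 0, 0]], [-0.3, [0, -0.046, 0], [0, 0, 0]], [-0.3, [0, -0.046, 0], [0, 0, 0]], [-0.3, [0, -0.046, 0], [0, 0, 0]], [-0.2, [0, -0.046, 0], [0, 0, 0]], [-0.1, [0, -0.046, 0], [0, 0, 0]], [-0.1, [0, -0.046, 0], [0, 0, 0]], [-0.1, [0, -0.046, 0], [0, 0, 0]], [-0.1, [0, -0.046, 0], [0, 0, 0]], [-0.1, [0, -0.046, 0], [0, 0, 0]]]}}

```text
time: 12.15
ee_pos: [0.4791, 0.1682, 0.1002]
tool_rot: [-0.009, 1.0, -0.0, 0.0]
ft_force: [-0.3, -0.3, -0.1]
gripper_width: 0.0422
```

```bash
cat >> h.py <<'E'
def post():
    c,K,V=grab("wrist")
    hsv=cv2.cvtColor(c,cv2.COLOR_RGB2HSV)
    m=(((hsv[...,0]<6)|(hsv[...,0]>174))&(hsv[...,1]>130)&(hsv[...,2]>80)).astype(np.uint8)
    m=cv2.morphologyEx(m,cv2.MORPH_CLOSE,np.ones((9,9)))
    n,l,s,ce=cv2.connectedComponentsWithStats(m)
    i=1+np.argmax(s[1:,4]); x,y,w,h,a=s[i]
    print("cap",s[i],plane(K,V,(x+w/2,y+h/2),.126).round(4))
E
python3 - <<'E'
from h import *
post(); print(get_obs()["ft_force"])
rows([])
E
```

```text
cap [ 241  239   36   37 1012] [0.478  0.1717 0.126 ]
[ 0.49438106  0.44860362 -0.91974005]
now [0.479  0.1682 0.1001] yaw 91.0 tilt [ 0. -0. -1.] w 0.0421 t 12.2
```

Request:
{"method": "apply_moves", "body": {"plan": [[0.2, [0, 0, -0.2], [0, 0, 0]], [0.2, [0, 0, -0.4], [0, 0, 0]], [0.2, [0, 0, -0.6], [0, 0, 0]], [0.6, [-0.07, 0.1, -0.75], [0, 0, 0]], [0.6, [-0.12, 0.25, -0.75], [0, 0, 0]], [0.6, [-0.2, 0.4, -0.75], [0, 0, 0]], [0.6, [-0.25, 0.55, -0.75], [0, 0, 0]], [0.6, [-0.25, 0.55, -0.75], [0, 0, 0]], [0.6, [-0.25, 0.55, -0.75], [0, 0, 0]], [0.6, [-0.25, 0.55, -0.75], [0, 0, 0]]]}}

```text
time: 13.45
ee_pos: [0.5511, 0.333, 0.3254]
tool_rot: [-0.008, 1.0, -0.0, 0.0]
ft_force: [0.5, 0.2, 0.8]
gripper_width: 0.0744
```

Run:
```python
from h import *
c,K,V=grab("wrist"); crop(c,(90,0,450,270),2.2,"w7")
rows([])
np.savez("w7.npz",K=K,V=V)
```

```text
now [0.5512 0.3331 0.3256] yaw 90.91 tilt [ 2.e-04  1.e-04 -1.e+00] w 0.0744 t 13.5
```

View pics/w7.png

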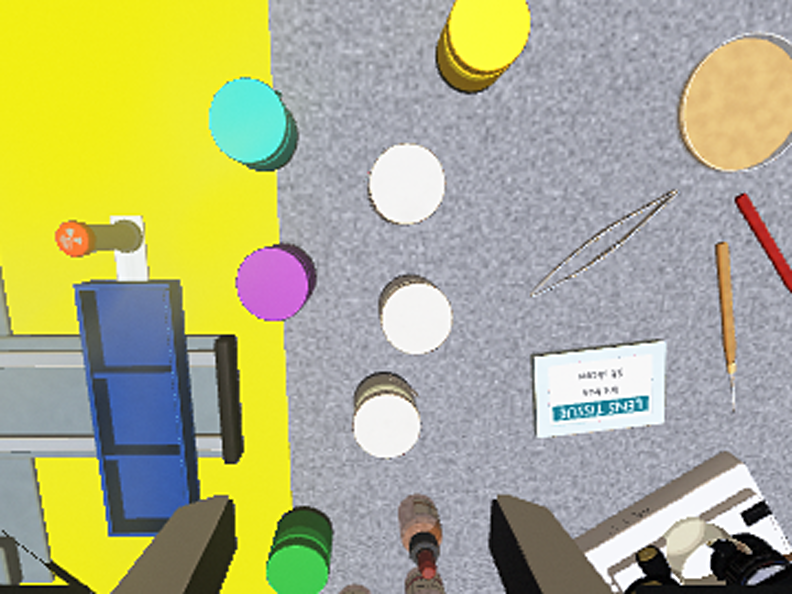

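Run:
```python
from h import *
d=np.load("w7.npz");K,V=d["K"],d["V"]
P=lambda n,u,v,z:print(n,plane(K,V,(90+u/2.2,v/2.2),z).round(4))
for n,u,v in [("A",407,183),("B",416,317),("C",387,425),("purp",275,284),("teal",249,121),("green",300,566)]: P(n,u,v,.068)
P("post",73,239,.13)
for u,v in [(76,284),(180,280),(109,534),(199,528)]: P("car",u,v,.066)
P("w01L",92,367,.066);P("w01R",186,363,.066);P("w12L",101,451,.066);P("w12R",191,445,.066)
```

```text
A [0.443 0.361 0.068]
B [0.5274 0.3703 0.068 ]
C [0.604  0.3529 0.068 ]
purp [0.5071 0.276  0.068 ]
teal [0.4088 0.2625 0.068 ]
green [0.7181 0.2897 0.068 ]
post [0.4785 0.1731 0.13  ]
car [0.5094 0.1433 0.066 ]
car [0.5056 0.2127 0.066 ]
car [0.6943 0.146  0.066 ]
car [0.6882 0.2141 0.066 ]
w01L [0.5657 0.1476 0.066 ]
w01R [0.5618 0.2129 0.066 ]
w12L [0.6276 0.1472 0.066 ]
w12R [0.622  0.2124 0.066 ]
```

Run:
```python
from h import *
rows([((.68,.175,.26),91)])
```

```text
now [0.5512 0.3331 0.3256] yaw 90.91 tilt [ 2.e-04  1.e-04 -1.e+00] w 0.0744 t 13.5
[-0.421, -0.534, 0.219] [0.0001, 0.0001, -0.001]
```

Request:
{"method": "apply_moves", "body": {"plan": [[0.6, [-0.1, -0.12, 0.05], [0, 0, 0]], [0.6, [-0.22, -0.3, 0.1], [0, 0, 0]], [0.6, [-0.35, -0.45, 0.15], [0, 0, 0]], [0.6, [-0.43, -0.52, 0.21], [0, 0, 0]], [0.6, [-0.43, -0.52, 0.21], [0, 0, 0]], [0.6, [-0.43, -0.52, 0.21], [0, 0, 0]], [0.6, [-0.43, -0.52, 0.21], [0, 0, 0]], [0.6, [-0.43, -0.52, 0.21], [0, 0, 0]], [0.6, [-0.43, -0.52, 0.21], [0, 0, 0]], [0.6, [-0.43, -0.52, 0.21], [0, 0, 0]]]}}

```text
time: 14.75
ee_pos: [0.6827, 0.1811, 0.2623]
tool_rot: [-0.009, 1.0, 0.0, 0.0]
ft_force: [-0.0, -0.5, -0.5]
gripper_width: 0.0743
```

Run:
```python
from h import *
c,K,V=grab("wrist"); crop(c,(130,0,370,240),2.5,"w8")
np.savez("w8.npz",K=K,V=V,c=c)
rows([])
for p in [(.480,.172,.13),(.5,.174,.066),(.6,.174,.066),(.604,.206,.066)]: print(proj(K,V,p))
```

```text
now [0.6828 0.181  0.2622] yaw 91.02 tilt [ 1.e-04  0.e+00 -1.e+00] w 0.074 t 14.8
[246.95242867 -41.54069232]
[249.95893157   7.58601349]
[248.85294649 102.02244333]
[275.08072494 105.95776266]
```

View pics/w8.png

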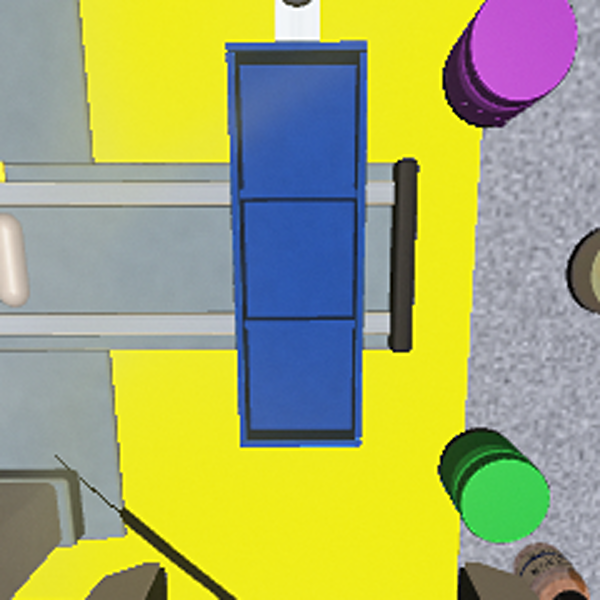

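Run:
```python
from h import *
d=np.load("w8.npz");K,V=d["K"],d["V"]
P=lambda n,u,v,z:print(n,plane(K,V,(130+u/2.5,v/2.5),z).round(4))
for u,v in [(227,45),(367,43),(241,446),(361,445),(234,199),(365,199),(238,319),(362,319),(300,199),(300,319)]: P((u,v),u,v,.066)
c=d["c"]; print([tuple(int(q) for q in c[100,x]) for x in range(218,282,2)])
```

```text
(227, 45) [0.5108 0.1415 0.066 ]
(367, 43) [0.5088 0.2041 0.066 ]
(241, 446) [0.6964 0.1457 0.066 ]
(361, 445) [0.6947 0.2087 0.066 ]
(234, 199) [0.5751 0.1437 0.066 ]
(365, 199) [0.574  0.2059 0.066 ]
(238, 319) [0.631  0.1449 0.066 ]
(362, 319) [0.6298 0.2067 0.066 ]
(300, 199) [0.5746 0.175  0.066 ]
(300, 319) [0.6304 0.1758 0.066 ]
[(149, 164, 172), (148, 163, 171), (153, 166, 171), (50, 89, 173), (41, 54, 69), (48, 81, 151), (52, 92, 177), (51, 92, 174), (51, 91, 174), (48, 89, 173), (48, 89, 173), (47, 89, 173), (49, 88, 174), (47, 88, 173), (47, 88, 175), (47, 89, 174), (44, 86, 171), (44, 85, 171), (46, 87, 175), (45, 87, 172), (45, 87, 174), (47, 89, 173), (47, 89, 174), (46, 87, 170), (46, 86, 171), (45, 86, 171), (47, 88, 175), (29, 36, 47), (45, 85, 169), (159, 172, 173), (152, 167, 174), (151, 165, 172)]
```

Run:
```python
from h import *
rows([((.604,.353,.26),91),((.604,.353,.15),91)])
```

```text
now [0.6828 0.181  0.2622] yaw 91.02 tilt [ 1.e-04  0.e+00 -1.e+00] w 0.074 t 14.8
[0.252, 0.578, 0.007] [0.0, 0.0001, 0.0002]
[0.252, 0.578, 0.374] [0.0, 0.0001, 0.0002]
```

Request:
{"method": "apply_moves", "body": {"plan": [[0.6, [0.06, 0.14, 0.0], [0, 0, 0]], [0.6, [0.14, 0.32, 0.0], [0, 0, 0]], [0.6, [0.2, 0.48, 0.0], [0, 0, 0]], [0.6, [0.253, 0.578, 0.1], [0, 0, 0]], [0.6, [0.253, 0.578, 0.25], [0, 0, 0]], [0.6, [0.253, 0.578, 0.372], [0, 0, 0]], [0.6, [0.253, 0.578, 0.372], [0, 0, 0]], [0.6, [0.253, 0.578, 0.372], [0, 0, 0]], [0.6, [0.253, 0.578, 0.372], [0, 0, 0]], [0.6, [0.253, 0.578, 0.372], [0, 0, 0]]]}}

```text
time: 16.05
ee_pos: [0.6045, 0.353, 0.152]
tool_rot: [-0.009, 1.0, 0.001, 0.001]
ft_force: [0.1, 0.9, -0.5]
gripper_width: 0.0745
```

```bash
cat >> h.py <<'E'
def lids(name,zt=.068,box=(100,0,420,260)):
    c,K,V=grab("wrist",name)
    hsv=cv2.cvtColor(c,cv2.COLOR_RGB2HSV)
    m=((hsv[...,1]<40)&(hsv[...,2]>215)).astype(np.uint8)
    m=cv2.morphologyEx(m,cv2.MORPH_OPEN,np.ones((5,5)))
    cs,_=cv2.findContours(m,cv2.RETR_EXTERNAL,cv2.CHAIN_APPROX_NONE)
    for q in cs:
        if cv2.contourArea(q)<300: continue
        (x,y),(a,b),t=cv2.fitEllipse(q); 
        print("lid px",(round(x),round(y)),"axes",(round(a),round(b)),plane(K,V,(x,y),zt).round(4))
E
python3 - <<'E'
from h import *
rows([]); lids("w9")
E
```

```text
now [0.6045 0.353  0.152 ] yaw 91.0 tilt [ 0.0017  0.0013 -1.    ] w 0.0745 t 16.05
lid px (481, 245) axes (16, 95) [0.6512 0.5772 0.068 ]
lid px (252, 196) axes (47, 50) [0.604  0.3519 0.068 ]
lid px (408, 169) axes (66, 114) [0.5761 0.4913 0.068 ]
lid px (275, 110) axes (55, 57) [0.5277 0.3701 0.068 ]
lid px (53, 69) axes (25, 28) [0.4986 0.1891 0.068 ]
lid px (266, 12) axes (30, 63) [0.4553 0.3607 0.068 ]
```

View pics/w9.png

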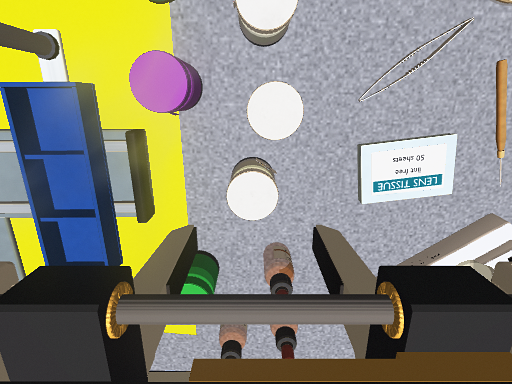

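Request:
{"method": "apply_moves", "body": {"force": 30, "plan": [[0.6, [0.001, -0.003, 0.1], [0, 0, 0]], [0.6, [0.001, -0.003, 0.2], [0, 0, 0]], [0.6, [0.001, -0.003, 0.3], [0, 0, 0]], [0.6, [0.001, -0.003, 0.37], [0, 0, 0]], [0.6, [0.001, -0.003, 0.397], [0, 0, 0]], [0.6, [0.001, -0.003, 0.397], [0, 0, 0]], [-0.3, [0.001, -0.003, 0.397], [0, 0, 0]], [-0.3, [0.001, -0.003, 0.397], [0, 0, 0]], [-0.3, [0.001, -0.003, 0.397], [0, 0, 0]], [-0.3, [0.001, -0.003, 0.397], [0, 0, 0]]]}}

```text
time: 17.35
ee_pos: [0.6039, 0.3519, 0.0321]
tool_rot: [-0.009, 1.0, 0.0, 0.0]
ft_force: [-0.1, -1.3, 5.4]
gripper_width: 0.0488
```

Run:
```python
from h import *
grab("side","sd3")
rows([((.6635,.177,.16),91),((.6637,.1765,.074),91)])
```

```text
now [0.6039 0.3519 0.032 ] yaw 91.0 tilt [ 6.e-04  3.e-04 -1.e+00] w 0.0488 t 17.4
[-0.189, -0.586, -0.427] [0.0002, 0.0004, 0.0]
[-0.189, -0.588, -0.14] [0.0002, 0.0004, 0.0]
```

Request:
{"method": "apply_moves", "body": {"plan": [[-0.3, [0, 0, -0.15], [0, 0, 0]], [-0.3, [0, 0, -0.3], [0, 0, 0]], [-0.3, [0, 0, -0.43], [0, 0, 0]], [-0.3, [-0.05, -0.12, -0.43], [0, 0, 0]], [-0.3, [-0.1, -0.26, -0.43], [0, 0, 0]], [-0.3, [-0.15, -0.4, -0.43], [0, 0, 0]], [-0.3, [-0.189, -0.52, -0.43], [0, 0, 0]], [-0.3, [-0.189, -0.587, -0.43], [0, 0, 0]], [-0.3, [-0.189, -0.587, -0.43], [0, 0, 0]], [-0.3, [-0.189, -0.587, -0.43], [0, 0, 0]]]}}

```text
time: 18.65
ee_pos: [0.6627, 0.1792, 0.1602]
tool_rot: [-0.01, 1.0, 0.001, -0.0]
ft_force: [0.5, 1.0, -3.1]
gripper_width: 0.0487
```

Run:
```python
from h import *
c,K,V=grab("wrist","w10")
print(get_obs()["ft_force"])
lids("w10",.068+.125)
rows([((.6637,.1762,.074),91)])
```

```text
[-0.02152558  0.44159239 -2.77511218]
lid px (254, 265) axes (64, 92) [0.6623 0.1801 0.193 ]
lid px (18, 224) axes (22, 185) [0.6409 0.0596 0.193 ]
lid px (488, 41) axes (50, 67) [0.5526 0.2765 0.193 ]
now [0.6628 0.1792 0.1603] yaw 91.16 tilt [-4.e-04  9.e-04 -1.e+00] w 0.0485 t 18.75
[-0.003, -0.01, 0.288] [0.0006, -0.0003, 0.0018]
```

View pics/w10.png

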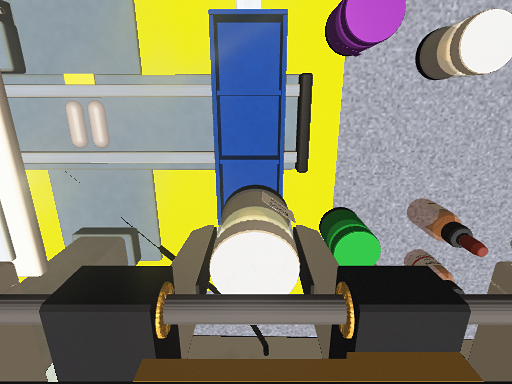

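Run:
```python
from h import *
c,K,V=grab("wrist"); crop(c,(180,0,320,220),3.5,"w10c")
for uv in [(209,10),(288,11),(249,96),(250,158)]: print(plane(K,V,uv,.066).round(4))
for p in [(.5417,.1738,.066),(.6637,.1762,.066)]:
  print([proj(K,V,np.array(p)+[dx,dy,0]).round(1).tolist() for dx in(-.0285,.0285) for dy in (-.028,.028)])
```

```text
[0.5101 0.141  0.066 ]
[0.5095 0.2041 0.066 ]
[0.5747 0.1739 0.066 ]
[0.629  0.1756 0.066 ]
[[215.1, 14.5], [284.9, 16.2], [216.5, 89.9], [281.4, 91.3]]
[[220.4, 164.0], [280.6, 165.2], [221.3, 220.6], [277.8, 221.6]]
```

View pics/w10c.png

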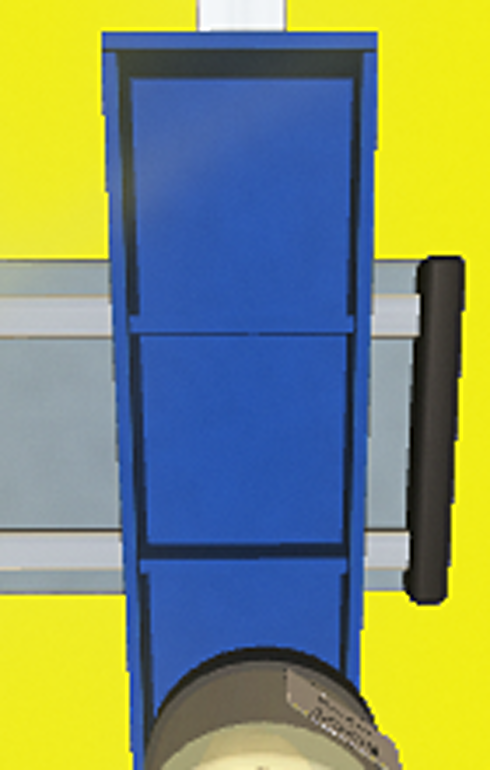

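Request:
{"method": "apply_moves", "body": {"plan": [[-0.3, [-0.003, -0.01, 0.05], [0, 0, 0]], [-0.3, [-0.003, -0.01, 0.12], [0, 0, 0]], [-0.3, [-0.003, -0.01, 0.18], [0, 0, 0]], [-0.3, [-0.003, -0.01, 0.22], [0, 0, 0]], [-0.3, [-0.003, -0.01, 0.25], [0, 0, 0]], [-0.3, [-0.003, -0.01, 0.27], [0, 0, 0]], [-0.3, [-0.003, -0.01, 0.284], [0, 0, 0]], [-0.3, [-0.003, -0.01, 0.29], [0, 0, 0]], [-0.3, [-0.003, -0.01, 0.29], [0, 0, 0]], [-0.3, [-0.003, -0.01, 0.29], [0, 0, 0]]]}}

```text
time: 20.05
ee_pos: [0.6645, 0.1738, 0.0739]
tool_rot: [-0.009, 1.0, 0.0, 0.0]
ft_force: [-1.3, -0.5, 2.3]
gripper_width: 0.0486
```

Run:
```python
from h import *
grab("wrist","w11");c,K,V=grab("scene"); crop(c,(180,110,340,230),5,"s11")
print(get_obs()["ft_force"])
rows([])
```

```text
[-2.67420728 -0.63889133  2.90107271]
now [0.6645 0.1739 0.0739] yaw 91.01 tilt [ 4.e-04  2.e-04 -1.e+00] w 0.0484 t 20.15
```

View pics/w11.png

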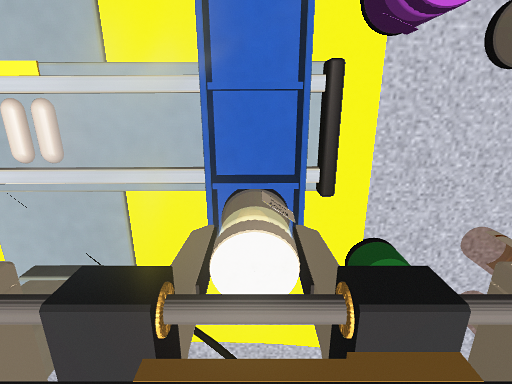

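View pics/s11.png

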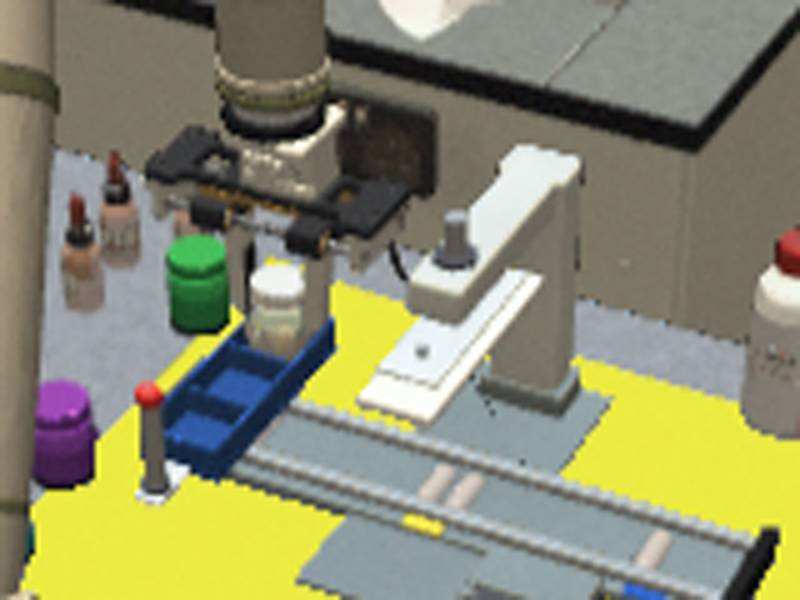

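Request:
{"method": "apply_moves", "body": {"plan": [[0.6, [0, 0, 0], [0, 0, 0]], [0.6, [0, 0, 0], [0, 0, 0]], [0.6, [0, 0, -0.15], [0, 0, 0]], [0.6, [0, 0, -0.3], [0, 0, 0]], [0.6, [0.1, 0.15, -0.3], [0, 0, 0]], [0.6, [0.2, 0.3, -0.3], [0, 0, 0]], [0.6, [0.3, 0.45, -0.28], [0, 0, 0]], [0.6, [0.38, 0.6, -0.27], [0, 0, 0]], [0.6, [0.448, 0.661, -0.26], [0, 0, 0]], [0.6, [0.448, 0.661, -0.26], [0, 0, 0]]]}}

```text
time: 21.4
ee_pos: [0.5246, 0.372, 0.151]
tool_rot: [-0.011, 1.0, 0.0, -0.001]
ft_force: [0.4, 0.1, -0.3]
gripper_width: 0.0742
```

Run:
```python
from h import *
rows([]); lids("w12"); rows([])
```

```text
now [0.5246 0.372  0.151 ] yaw 91.25 tilt [-1.1e-03  3.0e-04 -1.0e+00] w 0.0742 t 21.4
lid px (385, 232) axes (54, 91) [0.5579 0.499  0.068 ]
lid px (251, 200) axes (47, 50) [0.528  0.3699 0.068 ]
lid px (49, 159) axes (22, 24) [0.4929 0.1909 0.068 ]
lid px (241, 104) axes (56, 58) [0.4429 0.3601 0.068 ]
now [0.5262 0.3703 0.1514] yaw 91.1 tilt [ 2.e-04 -2.e-04 -1.e+00] w 0.0745 t 21.45
```

View pics/w12.png

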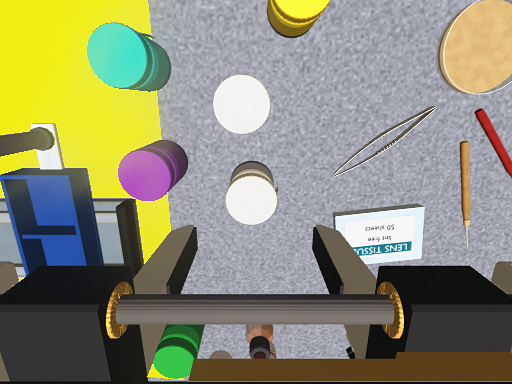

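Request:
{"method": "apply_moves", "body": {"force": 30, "plan": [[0.6, [-0.005, 0, 0.1], [0, 0, 0]], [0.6, [-0.005, 0, 0.2], [0, 0, 0]], [0.6, [-0.005, 0, 0.3], [0, 0, 0]], [0.6, [-0.005, 0, 0.37], [0, 0, 0]], [0.6, [-0.005, 0, 0.397], [0, 0, 0]], [0.6, [-0.005, 0, 0.397], [0, 0, 0]], [-0.3, [-0.005, 0, 0.397], [0, 0, 0]], [-0.3, [-0.005, 0, 0.397], [0, 0, 0]], [-0.3, [-0.005, 0, 0.397], [0, 0, 0]], [-0.3, [-0.005, 0, 0.397], [0, 0, 0]]]}}

```text
time: 22.7
ee_pos: [0.5282, 0.3699, 0.0329]
tool_rot: [-0.009, 1.0, 0.0, 0.0]
ft_force: [-0.8, -0.2, 4.7]
gripper_width: 0.0486
```

Run:
```python
from h import *
rows([((.6027,.1750,.16),91),((.6027,.175,.074),91)])
```

```text
now [0.5282 0.3699 0.0329] yaw 91.01 tilt [ 6.e-04  4.e-04 -1.e+00] w 0.0486 t 22.7
[-0.237, -0.654, -0.424] [0.0002, 0.0004, 0.0002]
[-0.237, -0.654, -0.137] [0.0002, 0.0004, 0.0002]
```

Request:
{"method": "apply_moves", "body": {"plan": [[-0.3, [0, 0, -0.15], [0, 0, 0]], [-0.3, [0, 0, -0.3], [0, 0, 0]], [-0.3, [0, 0, -0.43], [0, 0, 0]], [-0.3, [-0.08, -0.14, -0.43], [0, 0, 0]], [-0.3, [-0.14, -0.3, -0.43], [0, 0, 0]], [-0.3, [-0.2, -0.46, -0.43], [0, 0, 0]], [-0.3, [-0.237, -0.6, -0.43], [0, 0, 0]], [-0.3, [-0.237, -0.654, -0.43], [0, 0, 0]], [-0.3, [-0.237, -0.654, -0.43], [0, 0, 0]], [-0.3, [-0.237, -0.654, -0.43], [0, 0, 0]]]}}

```text
time: 23.95
ee_pos: [0.602, 0.1769, 0.1611]
tool_rot: [-0.01, 1.0, 0.0, -0.0]
ft_force: [0.2, 0.2, -3.6]
gripper_width: 0.0485
```

Run:
```python
from h import *
c,K,V=grab("wrist","w13"); print(get_obs()["ft_force"])
for p in [(.5417,.1738,.066)]:
  print([proj(K,V,np.array(p)+[dx,dy,0]).round(1).tolist() for dx in(-.0285,.0285) for dy in (-.028,.028)])
rows([((.6027,.175,.074),91)])
```

```text
[ 0.21012328  0.36283242 -2.85259268]
[[219.3, 94.7], [283.7, 96.0], [220.3, 159.5], [280.6, 160.6]]
now [0.602  0.1771 0.1611] yaw 91.16 tilt [-5.e-04  8.e-04 -1.e+00] w 0.0488 t 24.0
[-0.002, -0.007, 0.29] [0.0005, -0.0003, 0.0018]
```

View pics/w13.png

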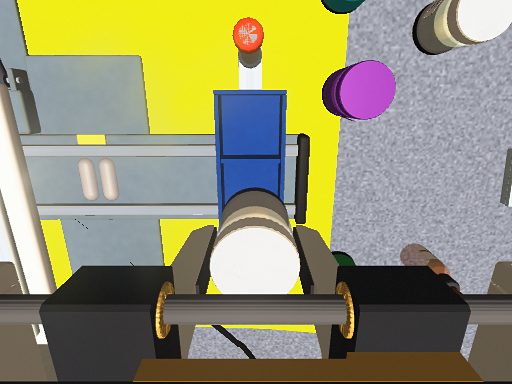

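Request:
{"method": "apply_moves", "body": {"plan": [[-0.3, [0, 0, 0.05], [0, 0, 0]], [-0.3, [0, 0, 0.12], [0, 0, 0]], [-0.3, [0, 0, 0.18], [0, 0, 0]], [-0.3, [0, 0, 0.22], [0, 0, 0]], [-0.3, [0, 0, 0.25], [0, 0, 0]], [-0.3, [0, 0, 0.27], [0, 0, 0]], [-0.3, [0, 0, 0.285], [0, 0, 0]], [-0.3, [0, 0, 0.292], [0, 0, 0]], [-0.3, [0, 0, 0.292], [0, 0, 0]], [-0.3, [0, 0, 0.292], [0, 0, 0]]]}}

```text
time: 25.25
ee_pos: [0.6027, 0.1749, 0.074]
tool_rot: [-0.009, 1.0, 0.0, 0.0]
ft_force: [-0.4, 0.1, -2.7]
gripper_width: 0.0481
```

Run:
```python
from h import *
grab("wrist","w14");print(get_obs()["ft_force"])
rows([((.443,.360,.15),91)])
```

```text
[ 0.83812132  0.30528805 -3.69571477]
now [0.6027 0.1749 0.074 ] yaw 91.01 tilt [ 5.e-04  2.e-04 -1.e+00] w 0.0489 t 25.3
[0.521, 0.626, -0.253] [0.0001, 0.0003, 0.0001]
```

View pics/w14.png

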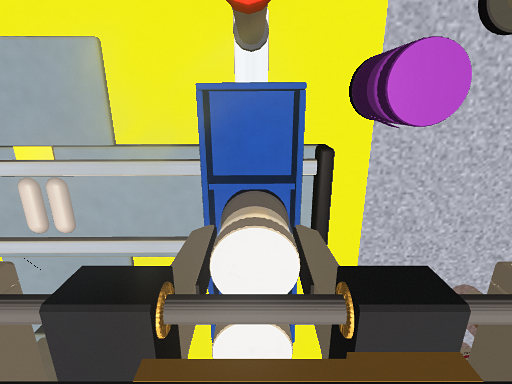

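Request:
{"method": "apply_moves", "body": {"plan": [[-0.3, [0, 0, 0.004], [0, 0, 0]], [0.6, [0, 0, 0.004], [0, 0, 0]], [0.6, [0, 0, 0.004], [0, 0, 0]], [0.6, [0, 0, -0.15], [0, 0, 0]], [0.6, [0, 0.05, -0.3], [0, 0, 0]], [0.6, [0.1, 0.2, -0.3], [0, 0, 0]], [0.6, [0.23, 0.35, -0.28], [0, 0, 0]], [0.6, [0.36, 0.5, -0.27], [0, 0, 0]], [0.6, [0.521, 0.626, -0.255], [0, 0, 0]], [0.6, [0.521, 0.626, -0.255], [0, 0, 0]]]}}

```text
time: 26.55
ee_pos: [0.4384, 0.3637, 0.1497]
tool_rot: [-0.013, 1.0, 0.0, -0.001]
ft_force: [0.3, 0.0, -1.3]
gripper_width: 0.0745
```

Request:
{"method": "apply_moves", "body": {"plan": [[0.6, [0, 0, 0], [0, 0, 0]], [0.6, [0, 0, 0], [0, 0, 0]], [0.6, [0, 0, 0], [0, 0, 0]], [0.6, [0, 0, 0], [0, 0, 0]], [0.6, [0, 0, 0], [0, 0, 0]], [0.6, [0, 0, 0], [0, 0, 0]], [0.6, [0, 0, 0], [0, 0, 0]], [0.6, [0, 0, 0], [0, 0, 0]], [0.6, [0, 0, 0], [0, 0, 0]], [0.6, [0, 0, 0], [0, 0, 0]]]}}

```text
time: 27.8
ee_pos: [0.443, 0.3599, 0.1502]
tool_rot: [-0.009, 1.0, -0.0, 0.0]
ft_force: [0.0, -0.2, 0.1]
gripper_width: 0.0743
```

Run:
```python
from h import *
rows([]); lids("w15");
c,K,V=grab("scene"); crop(c,(180,110,340,230),5,"s15")
```

```text
now [0.443  0.3599 0.1502] yaw 91.01 tilt [ 1.e-04 -0.e+00 -1.e+00] w 0.0743 t 27.8
lid px (254, 196) axes (47, 50) [0.4425 0.3604 0.068 ]
lid px (363, 8) axes (18, 51) [0.2897 0.4405 0.068 ]
```

View pics/w15.png

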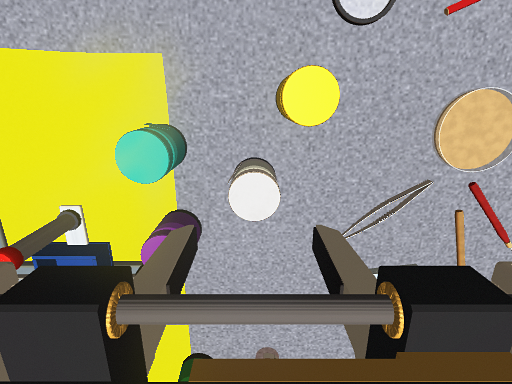

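View pics/s15.png

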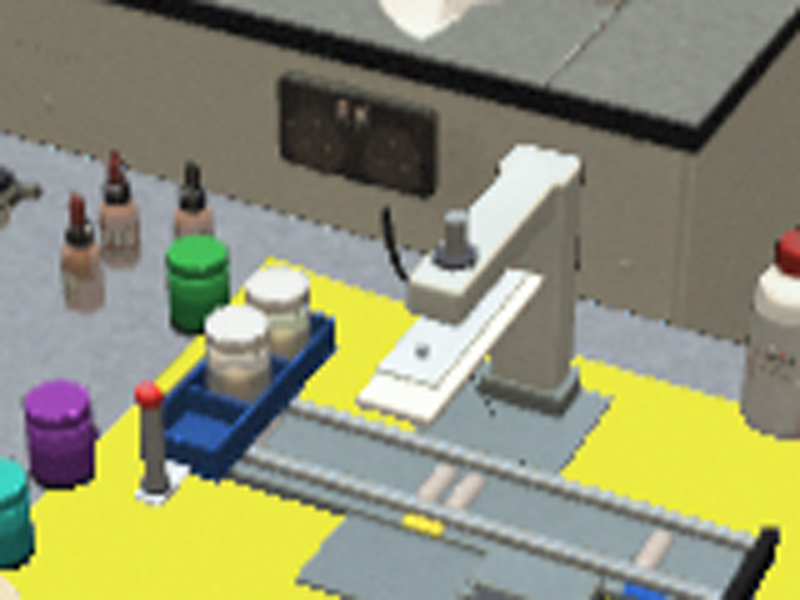

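Request:
{"method": "apply_moves", "body": {"force": 30, "plan": [[0.6, [0.001, 0.001, 0.1], [0, 0, 0]], [0.6, [0.001, 0.001, 0.2], [0, 0, 0]], [0.6, [0.001, 0.001, 0.3], [0, 0, 0]], [0.6, [0.001, 0.001, 0.37], [0, 0, 0]], [0.6, [0.001, 0.001, 0.392], [0, 0, 0]], [0.6, [0.001, 0.001, 0.392], [0, 0, 0]], [-0.3, [0.001, 0.001, 0.392], [0, 0, 0]], [-0.3, [0.001, 0.001, 0.392], [0, 0, 0]], [-0.3, [0.001, 0.001, 0.392], [0, 0, 0]], [-0.3, [0.001, 0.001, 0.392], [0, 0, 0]]]}}

```text
time: 29.15
ee_pos: [0.4428, 0.3603, 0.0331]
tool_rot: [-0.009, 1.0, 0.0, 0.0]
ft_force: [-1.8, -0.8, 5.7]
gripper_width: 0.0484
```

Run:
```python
from h import *
rows([((.5417,.1735,.16),91),((.5417,.1735,.074),91)])
```

```text
now [0.4428 0.3603 0.0331] yaw 91.01 tilt [ 4.e-04  5.e-04 -1.e+00] w 0.0484 t 29.15
[-0.319, -0.628, -0.423] [0.0003, 0.0003, 0.0001]
[-0.319, -0.628, -0.136] [0.0003, 0.0003, 0.0001]
```

Request:
{"method": "apply_moves", "body": {"plan": [[-0.3, [0, 0, -0.15], [0, 0, 0]], [-0.3, [0, 0, -0.3], [0, 0, 0]], [-0.3, [-0.05, 0, -0.45], [0, 0, 0]], [-0.3, [-0.17, -0.08, -0.45], [0, 0, 0]], [-0.3, [-0.27, -0.2, -0.45], [0, 0, 0]], [-0.3, [-0.319, -0.36, -0.45], [0, 0, 0]], [-0.3, [-0.319, -0.52, -0.45], [0, 0, 0]], [-0.3, [-0.319, -0.628, -0.45], [0, 0, 0]], [-0.3, [-0.319, -0.628, -0.45], [0, 0, 0]], [-0.3, [-0.319, -0.628, -0.45], [0, 0, 0]]]}}

```text
time: 30.4
ee_pos: [0.5415, 0.1742, 0.1675]
tool_rot: [-0.009, 1.0, 0.0, -0.0]
ft_force: [-0.3, 0.7, -1.9]
gripper_width: 0.0486
```

Run:
```python
from h import *
c,K,V=grab("wrist","w16"); print(get_obs()["ft_force"])
rows([((.5417,.1735,.074),91)])
```

```text
[ 0.46616478  0.57402341 -2.8426414 ]
now [0.5415 0.1747 0.1674] yaw 91.08 tilt [-3.e-04  4.e-04 -1.e+00] w 0.0486 t 30.45
[-0.001, -0.004, 0.311] [0.0003, -0.0002, 0.0009]
```

View pics/w16.png

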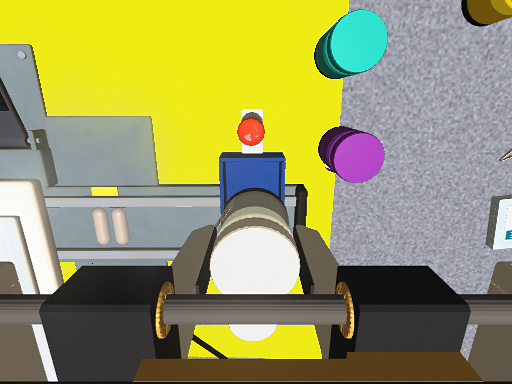

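Request:
{"method": "apply_moves", "body": {"plan": [[-0.3, [0, 0, 0.06], [0, 0, 0]], [-0.3, [0, 0, 0.13], [0, 0, 0]], [-0.3, [0, 0, 0.2], [0, 0, 0]], [-0.3, [0, 0, 0.24], [0, 0, 0]], [-0.3, [0, 0, 0.27], [0, 0, 0]], [-0.3, [0, 0, 0.295], [0, 0, 0]], [-0.3, [0, 0, 0.31], [0, 0, 0]], [-0.3, [0, 0, 0.316], [0, 0, 0]], [-0.3, [0, 0, 0.316], [0, 0, 0]], [-0.3, [0, 0, 0.316], [0, 0, 0]]]}}

```text
time: 31.7
ee_pos: [0.5419, 0.1735, 0.0731]
tool_rot: [-0.009, 1.0, 0.0, 0.0]
ft_force: [0.7, 0.0, -0.8]
gripper_width: 0.0484
```

Run:
```python
from h import *
c,K,V=grab("wrist","w17"); print(get_obs()["ft_force"])
rows([((.478,.172,.2),91)])
```

```text
[-0.09476215  0.09411682 -0.43060943]
now [0.5419 0.1735 0.0731] yaw 91.0 tilt [ 6.e-04  2.e-04 -1.e+00] w 0.0487 t 31.75
[0.213, -0.001, -0.423] [0.0001, 0.0004, -0.0]
```

View pics/w17.png

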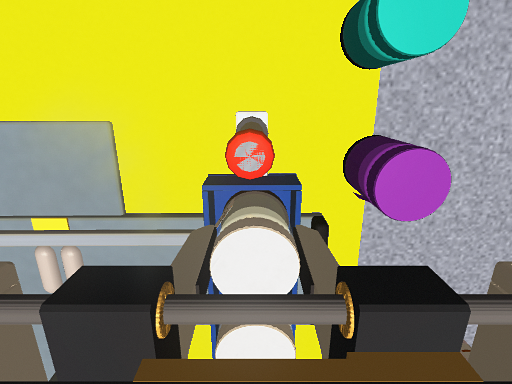

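Floor contact felt. Release, rise, and move above the post.

Request:
{"method": "apply_moves", "body": {"plan": [[-0.3, [0, 0, 0.003], [0, 0, 0]], [0.6, [0, 0, 0.003], [0, 0, 0]], [0.6, [0, 0, 0.003], [0, 0, 0]], [0.6, [0, 0, -0.12], [0, 0, 0]], [0.6, [0, 0, -0.26], [0, 0, 0]], [0.0, [0, 0, -0.4], [0, 0, 0]], [-0.1, [0.1, 0, -0.423], [0, 0, 0]], [-0.1, [0.2, 0, -0.423], [0, 0, 0]], [-0.1, [0.213, 0, -0.423], [0, 0, 0]], [-0.1, [0.213, 0, -0.423], [0, 0, 0]]]}}

```text
time: 33.0
ee_pos: [0.4785, 0.1727, 0.1999]
tool_rot: [-0.009, 1.0, 0.0, 0.0]
ft_force: [-0.1, -0.0, 1.1]
gripper_width: 0.0419
```

Run:
```python
from h import *
post(); grab("wrist","w18")
c,K,V=grab("scene"); crop(c,(180,110,340,230),5,"s18")
rows([((.478,.172,.1),91)])
```

```text
cap [241 191  22  20 335] [0.4796 0.1716 0.126 ]
now [0.4789 0.1724 0.1996] yaw 90.98 tilt [ 7.e-04 -2.e-04 -1.e+00] w 0.0418 t 33.15
[0.003, -0.001, 0.332] [-0.0002, 0.0004, -0.0002]
```

View pics/w18.png

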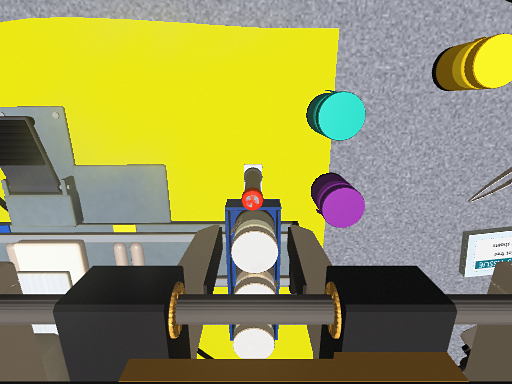

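View pics/s18.png

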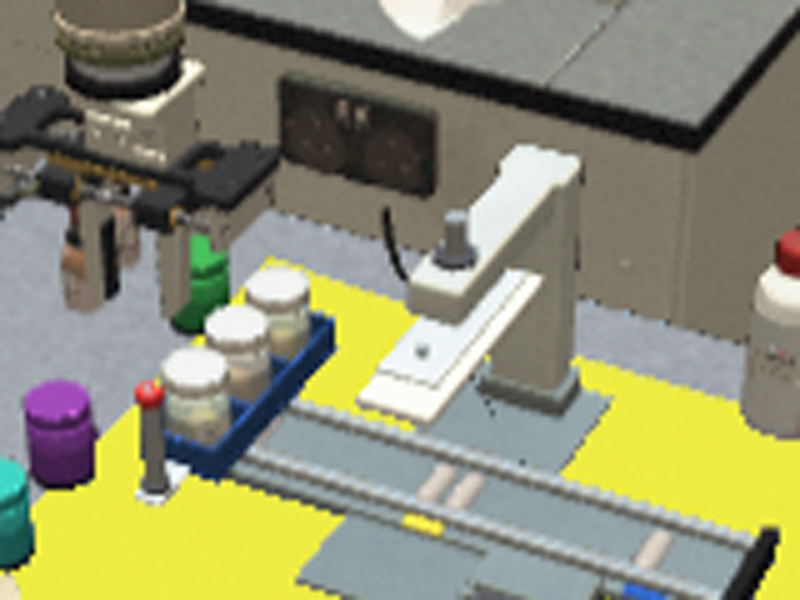

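Request:
{"method": "apply_moves", "body": {"plan": [[-0.1, [0.002, -0.002, 0.1], [0, 0, 0]], [-0.1, [0.002, -0.002, 0.2], [0, 0, 0]], [-0.1, [0.002, -0.002, 0.3], [0, 0, 0]], [-0.1, [0.002, -0.002, 0.332], [0, 0, 0]], [-0.35, [0.002, -0.002, 0.332], [0, 0, 0]], [-0.35, [0.002, -0.015, 0.332], [0, 0, 0]], [-0.35, [0.002, -0.03, 0.332], [0, 0, 0]], [-0.35, [0.002, -0.06, 0.332], [0, 0, 0]], [-0.35, [0.002, -0.09, 0.332], [0, 0, 0]], [-0.35, [0.002, -0.12, 0.332], [0, 0, 0]]]}}

```text
time: 34.4
ee_pos: [0.4783, 0.1363, 0.1007]
tool_rot: [-0.009, 1.0, 0.0, 0.001]
ft_force: [0.1, 1.4, 1.8]
gripper_width: 0.0303
```

Request:
{"method": "apply_moves", "body": {"plan": [[-0.35, [0, -0.05, 0], [0, 0, 0]], [-0.35, [0, -0.1, 0], [0, 0, 0]], [-0.35, [0, -0.15, 0], [0, 0, 0]], [-0.35, [0, -0.2, 0], [0, 0, 0]], [-0.35, [0, -0.25, 0], [0, 0, 0]], [-0.35, [0, -0.3, 0], [0, 0, 0]], [-0.35, [0, -0.35, 0], [0, 0, 0]], [-0.35, [0, -0.4, 0], [0, 0, 0]], [-0.35, [0, -0.44, 0], [0, 0, 0]], [-0.35, [0, -0.45, 0], [0, 0, 0]]]}}

```text
time: 35.65
ee_pos: [0.4798, 0.0002, 0.1001]
tool_rot: [-0.008, 1.0, -0.0, -0.0]
ft_force: [-1.0, 0.9, 0.8]
gripper_width: 0.0304
```

Run:
```python
from h import *
post(); grab("wrist","w19"); print(get_obs()["ft_force"])
rows([((.478,-.0085,.1),91)])
```

```text
cap [ 248  242   35   39 1059] [0.4812 0.0074 0.126 ]
[-0.79549616  0.51459954  1.52709016]
now [0.4797 0.0005 0.1001] yaw 90.94 tilt [-7.e-04 -4.e-04 -1.e+00] w 0.0298 t 35.75
[0.006, -0.03, 0.0] [-0.0002, -0.0004, -0.0006]
```

View pics/w19.png

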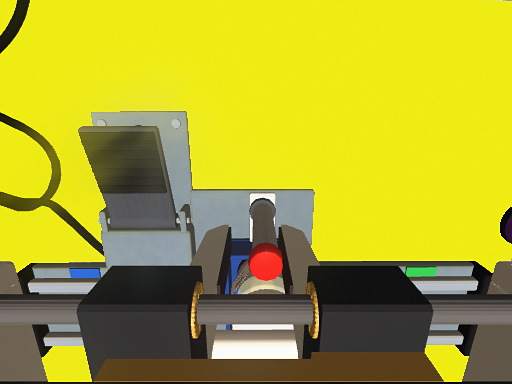

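Request:
{"method": "apply_moves", "body": {"plan": [[-0.35, [0, -0.01, 0], [0, 0, 0]], [-0.35, [0, -0.02, 0], [0, 0, 0]], [-0.35, [0, -0.026, 0], [0, 0, 0]], [-0.35, [0, -0.03, 0], [0, 0, 0]], [-0.35, [0, -0.03, 0], [0, 0, 0]], [-0.35, [0, -0.03, 0], [0, 0, 0]], [-0.35, [0, -0.02, 0], [0, 0, 0]], [-0.3, [0, -0.006, 0], [0, 0, 0]], [-0.3, [0, -0.006, 0], [0, 0, 0]], [-0.3, [0, -0.006, 0], [0, 0, 0]]]}}

```text
time: 37.0
ee_pos: [0.4802, -0.0003, 0.1001]
tool_rot: [-0.009, 1.0, -0.0, 0.0]
ft_force: [-0.0, 0.9, 0.1]
gripper_width: 0.0326
```

Run:
```python
from h import *
post(); grab("wrist","w20"); print(get_obs()["ft_force"])
rows([])
c,K,V=grab("scene"); crop(c,(200,120,340,240),5,"s20")
```

```text
cap [ 236  242   36   38 1075] [4.814e-01 4.000e-04 1.260e-01]
[0.31647508 0.40984184 0.58797166]
now [ 0.4802 -0.0005  0.1002] yaw 91.01 tilt [ 1.e-04 -1.e-04 -1.e+00] w 0.0324 t 37.1
```

View pics/s20.png

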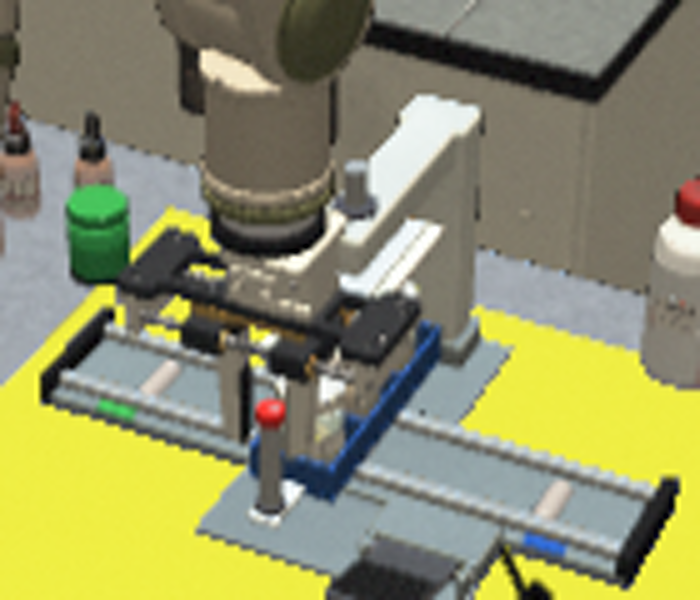

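Request:
{"method": "apply_moves", "body": {"plan": [[-0.1, [0, 0, -0.15], [0, 0, 0]], [-0.1, [0, 0, -0.3], [0, 0, 0]], [-0.1, [0, 0, -0.45], [0, 0, 0]], [-0.3, [0, -0.1, -0.5], [0, 0, 0]], [-0.8, [-0.03, -0.25, -0.5], [0, 0, 0]], [-1, [-0.06, -0.35, -0.5], [0, 0, 0]], [-1, [-0.06, -0.35, -0.5], [0, 0, 0]], [-1, [-0.06, -0.35, -0.5], [0, 0, 0]], [-1, [-0.06, -0.35, -0.5], [0, 0, 0]], [-1, [-0.06, -0.35, -0.5], [0, 0, 0]]]}}

```text
time: 38.4
ee_pos: [0.4999, -0.1042, 0.2501]
tool_rot: [-0.009, 1.0, 0.0, -0.0]
ft_force: [-1.4, -0.1, 0.2]
gripper_width: 0.0003
```

Run:
```python
from h import *
post(); rows([]); c,K,V=grab("wrist"); np.savez("w21.npz",K=K,V=V); crop(c,(130,20,400,240),2.8,"w21")
c,K,V=grab("scene"); crop(c,(200,120,360,240),5,"s21")
c,K,V=grab("side"); crop(c,(150,140,330,260),4,"sd21")
```

```text
cap [344 160  21  20 313] [0.4825 0.0009 0.126 ]
now [ 0.5    -0.1044  0.2501] yaw 91.07 tilt [-0.e+00  2.e-04 -1.e+00] w 0.0006 t 38.45
```

View pics/w21.png

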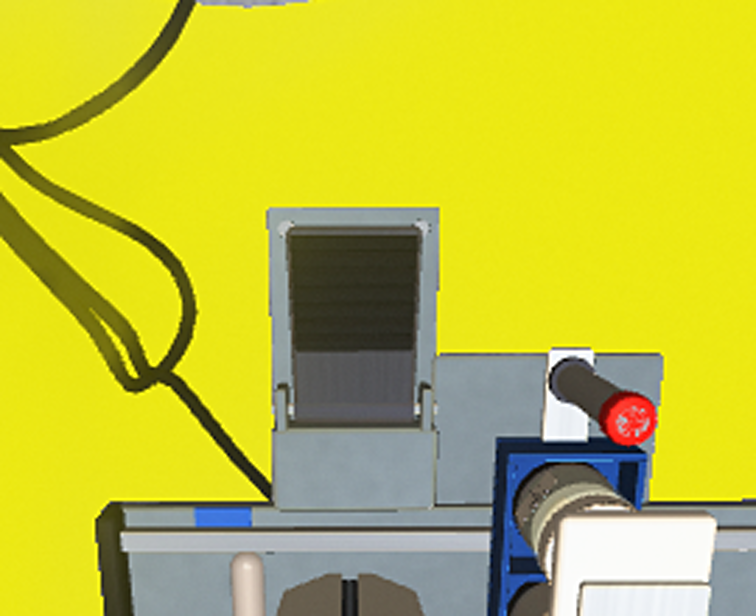

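View pics/s21.png

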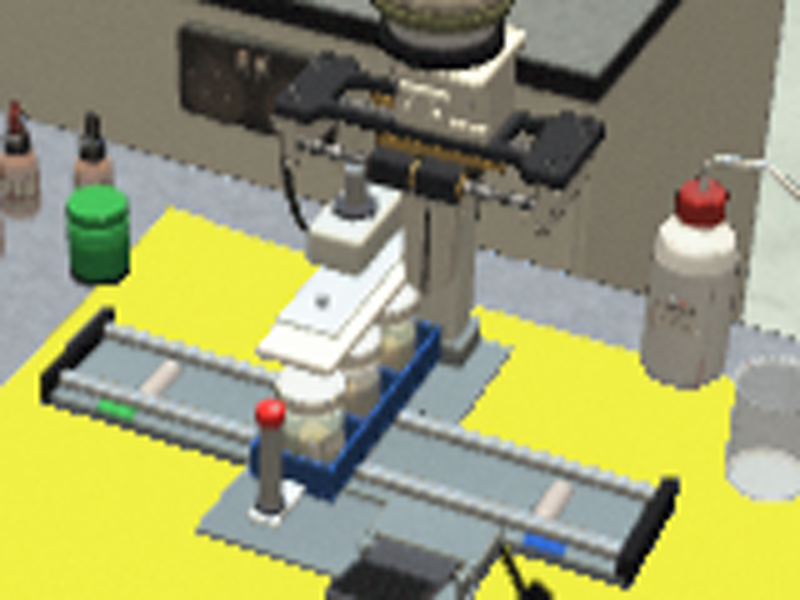

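View pics/sd21.png

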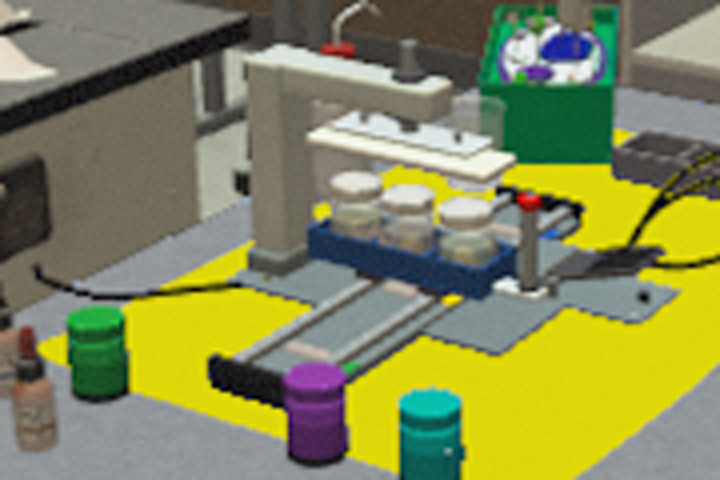

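Run:
```python
from h import *
d=np.load("w21.npz");K,V=d["K"],d["V"]
P=lambda n,u,v,z:print(n,plane(K,V,(130+u/2.8,20+v/2.8),z).round(4))
for u,v in [(288,232),(421,236),(294,352),(413,352),(354,292)]: P("pad",u,v,.046)
print(get_obs()["q"].round(3))
rows([((.448,-.105,.12),1),((.448,-.105,.12),181)])
```

```text
pad [ 0.4186 -0.1315  0.046 ]
pad [ 0.4192 -0.0725  0.046 ]
pad [ 0.4717 -0.129   0.046 ]
pad [ 0.4707 -0.0739  0.046 ]
pad [ 0.444  -0.1018  0.046 ]
[-0.263  0.326  0.475  2.068 -0.208  0.792  1.926]
now [ 0.5001 -0.1048  0.2501] yaw 91.03 tilt [ 0.  0. -1.] w 0.0004 t 38.6
[0.174, 0.002, 0.434] [0.0, 0.0, 1.0004]
[0.174, 0.002, 0.434] [-0.0, 0.0, -0.9996]
```

Request:
{"method": "apply_moves", "body": {"plan": [[-1, [0.02, 0, 0], [0, 0, -0.1]], [-1, [0.04, 0, 0], [0, 0, -0.2]], [-1, [0.06, 0, 0], [0, 0, -0.3]], [-1, [0.08, 0, 0], [0, 0, -0.4]], [-1, [0.1, 0, 0], [0, 0, -0.5]], [-1, [0.12, 0.005, 0.1], [0, 0, -0.6]], [-1, [0.14, 0.01, 0.2], [0, 0, -0.7]], [-1, [0.16, 0.01, 0.3], [0, 0, -0.8]], [-1, [0.183, 0.01, 0.4], [0, 0, -0.9]], [-1, [0.183, 0.01, 0.5], [0, 0, -1]]]}}

```text
time: 39.85
ee_pos: [0.4446, -0.1035, 0.0993]
tool_rot: [0.715, -0.699, -0.0, -0.0]
ft_force: [0.6, -0.8, 0.3]
gripper_width: 0.0006
```

Run:
```python
from h import *
grab("wrist","w22"); print(get_obs()["q"].round(3),get_obs()["ft_force"])
rows([((.445,-.102,.055),181),((.445,-.102,.02),181)])
```

```text
[ 0.502  0.542 -0.553  2.285  0.638  0.469  2.6  ] [-0.31869683 -0.54224139 -3.36201638]
now [ 0.4436 -0.1033  0.0964] yaw -178.37 tilt [-0.0033  0.002  -1.    ] w 0.0005 t 39.9
[-0.004, -0.005, 0.138] [0.0021, 0.0013, 0.007]
[-0.004, -0.005, 0.255] [0.0021, 0.0013, 0.007]
```

View pics/w22.png

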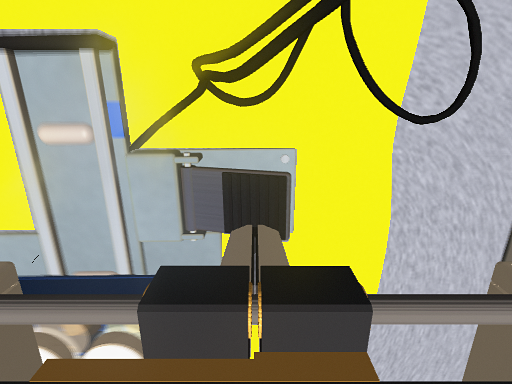

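Request:
{"method": "apply_moves", "body": {"plan": [[-1, [-0.004, -0.005, 0], [0, 0, 0.06]], [-1, [-0.004, -0.005, 0], [0, 0, 0.12]], [-1, [-0.004, -0.005, 0], [0, 0, 0.18]], [-1, [-0.004, -0.005, 0], [0, 0, 0.24]], [-1, [-0.004, -0.005, 0], [0, 0, 0.3]], [-1, [-0.004, -0.005, 0.03], [0, 0, 0.3]], [-1, [-0.004, -0.005, 0.06], [0, 0, 0.3]], [-1, [-0.004, -0.005, 0.09], [0, 0, 0.3]], [-1, [-0.004, -0.005, 0.11], [0, 0, 0.3]], [-1, [-0.004, -0.005, 0.13], [0, 0, 0.3]]]}}

```text
time: 41.15
ee_pos: [0.4465, -0.1018, 0.0606]
tool_rot: [-0.53, 0.848, 0.0, -0.0]
ft_force: [0.3, 0.6, 0.0]
gripper_width: 0.0008
```

Run:
```python
from h import *
print(get_obs()["q"].round(3),get_obs()["ft_force"])
rows([((.445,-.102,.026),None)])
```

```text
[ 0.328  0.581 -0.321  2.316  0.584  0.319  2.184] [0.29176895 0.56747288 0.01414183]
now [ 0.4465 -0.1018  0.0606] yaw 154.02 tilt [-3.e-04  1.e-04 -1.e+00] w 0.0008 t 41.15
[0.003, 0.004, 0.115] [0.0002, -0.0, 0.0]
```

Request:
{"method": "apply_moves", "body": {"plan": [[-1, [0, 0, 0.02], [0, 0, 0]], [-1, [0, 0, 0.04], [0, 0, 0]], [-1, [0, 0, 0.06], [0, 0, 0]], [-1, [0, 0, 0.08], [0, 0, 0]], [-1, [0, 0, 0.095], [0, 0, 0]], [-1, [0, 0, 0.105], [0, 0, 0]], [-1, [0, 0, 0.115], [0, 0, 0]], [-1, [0, 0, 0.12], [0, 0, 0]], [-1, [0, 0, 0.12], [0, 0, 0]], [-1, [0, 0, 0.12], [0, 0, 0]]]}}

```text
time: 42.4
ee_pos: [0.4433, -0.1021, 0.026]
tool_rot: [-0.53, 0.848, 0.0, -0.002]
ft_force: [-9.5, 2.1, 29.9]
gripper_width: 0.0005
```

Request:
{"method": "apply_moves", "body": {"plan": [[-1, [0, 0, 0.003], [0, 0, 0]], [-1, [0, 0, 0.003], [0, 0, 0]], [-1, [0, 0, 0.003], [0, 0, 0]], [-1, [0, 0, 0.003], [0, 0, 0]], [-1, [0, 0, 0.003], [0, 0, 0]], [-1, [0, 0, 0.003], [0, 0, 0]], [-1, [0, 0, 0.003], [0, 0, 0]], [-1, [0, 0, 0.003], [0, 0, 0]], [-1, [0, 0, 0.003], [0, 0, 0]], [-1, [0, 0, 0.003], [0, 0, 0]]]}}

```text
time: 43.65
ee_pos: [0.4433, -0.1021, 0.0258]
tool_rot: [-0.53, 0.848, -0.0, -0.002]
ft_force: [-12.0, 3.0, 44.7]
gripper_width: 0.0005
```

Run:
```python
from h import *
print(get_obs()["ft_force"]); rows([])
c,K,V=grab("scene"); crop(c,(200,120,360,240),5,"s23")
c,K,V=grab("side"); crop(c,(150,140,330,260),4,"sd23")
```

```text
[-11.96910123   2.98828719  44.72128824]
now [ 0.4433 -0.1021  0.0258] yaw 154.03 tilt [-0.0032 -0.0023 -1.    ] w 0.0005 t 43.65
```

View pics/s23.png

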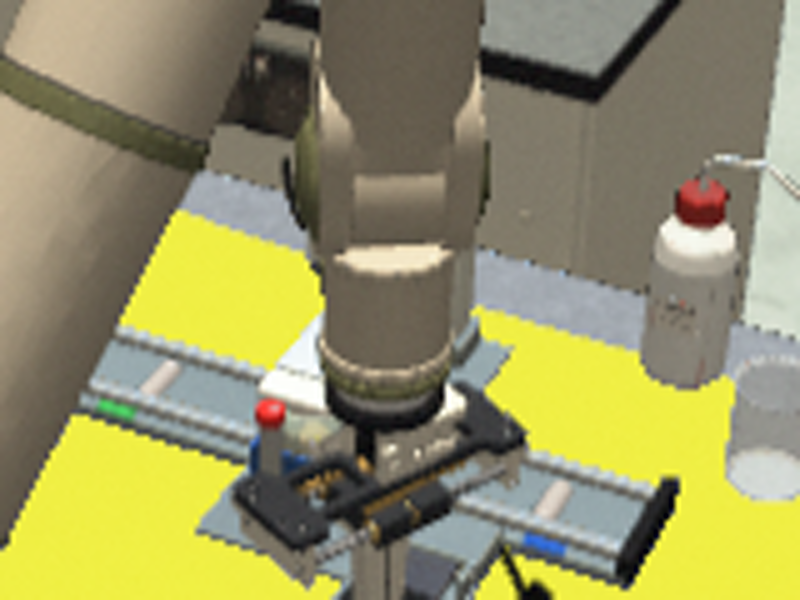

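View pics/sd23.png

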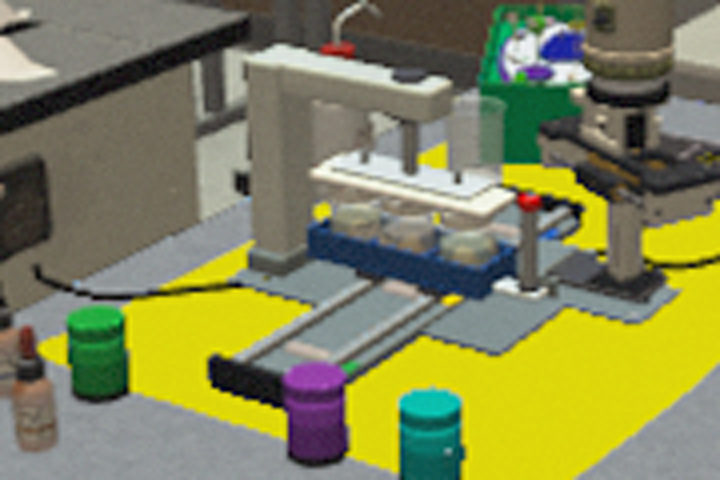

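Request:
{"method": "apply_moves", "body": {"plan": [[-1, [0, 0, -0.004], [0, 0, 0]], [-1, [0, 0, -0.004], [0, 0, 0]], [-1, [0, 0, -0.02], [0, 0, 0]], [-1, [0, 0, -0.04], [0, 0, 0]], [-1, [0, 0, -0.06], [0, 0, 0]], [-1, [0, 0, -0.08], [0, 0, 0]], [-1, [0, 0, -0.1], [0, 0, 0]], [-1, [0, 0, -0.2], [0, 0, 0]], [-1, [0, 0, -0.35], [0, 0, 0]], [-1, [0, 0, -0.5], [0, 0, 0]]]}}

```text
time: 45.0
ee_pos: [0.4458, -0.1017, 0.1753]
tool_rot: [-0.53, 0.848, 0.001, -0.001]
ft_force: [0.2, -0.1, -0.8]
gripper_width: 0.0005
```

Run:
```python
from h import *
print(get_obs()["ft_force"]); rows([((.481,.0,.20),91)])
c,K,V=grab("side"); crop(c,(150,140,330,260),4,"sd24")
```

```text
[ 0.15182186 -0.08563912 -0.77832564]
now [ 0.4458 -0.1017  0.1753] yaw 154.02 tilt [-1.6e-03  6.0e-04 -1.0e+00] w 0.0005 t 45.0
[-0.356, 0.043, -0.082] [0.0009, -0.0007, 0.7002]
```

View pics/sd24.png

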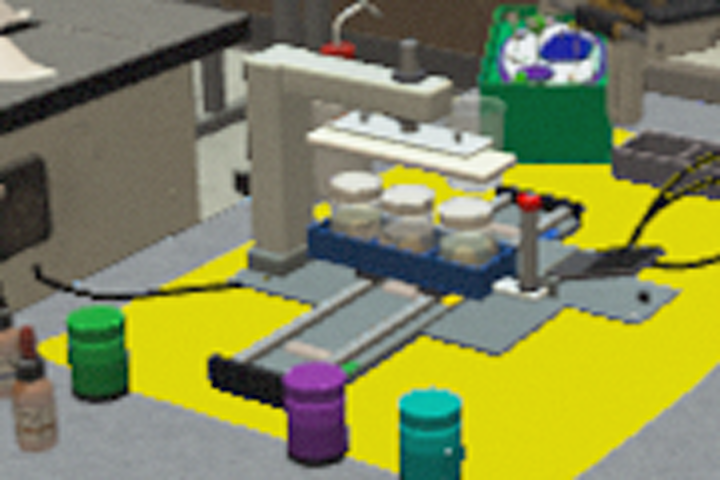

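Request:
{"method": "apply_moves", "body": {"plan": [[-1, [0, 0, -0.06], [0, 0, 0.08]], [-1, [0, 0, -0.12], [0, 0, 0.18]], [-1, [-0.05, 0.01, -0.15], [0, 0, 0.28]], [-0.5, [-0.1, 0.015, -0.15], [0, 0, 0.38]], [-0.1, [-0.15, 0.02, -0.15], [0, 0, 0.48]], [-0.1, [-0.22, 0.03, -0.15], [0, 0, 0.58]], [-0.1, [-0.29, 0.04, -0.12], [0, 0, 0.66]], [-0.1, [-0.356, 0.043, -0.09], [0, 0, 0.7]], [-0.1, [-0.356, 0.043, -0.082], [0, 0, 0.7]], [-0.1, [-0.356, 0.043, -0.082], [0, 0, 0.7]]]}}

```text
time: 46.3
ee_pos: [0.4811, -0.0009, 0.1986]
tool_rot: [-0.009, 1.0, -0.0, -0.001]
ft_force: [-0.4, -0.8, 0.7]
gripper_width: 0.0418
```

Run:
```python
from h import *
rows([]); post(); grab("wrist","w25"); rows([((.4815,.0,.10),91)]); print(get_obs()["q"].round(2))
```

```text
now [ 0.4811 -0.0009  0.1986] yaw 91.08 tilt [-1.2e-03 -5.0e-04 -1.0e+00] w 0.0418 t 46.3
cap [244 190  22  23 401] [0.4821 0.0006 0.126 ]
now [ 0.4814 -0.0012  0.1989] yaw 90.99 tilt [-3.e-04 -4.e-04 -1.e+00] w 0.0417 t 46.4
[-0.0, 0.004, 0.33] [-0.0003, -0.0002, -0.0001]
[ 0.14  0.36 -0.33  2.15  0.19  0.66  1.27]
```

View pics/w25.png

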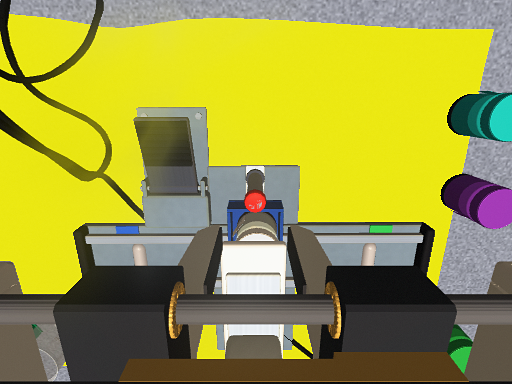

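Request:
{"method": "apply_moves", "body": {"plan": [[-0.1, [0, 0.003, 0.1], [0, 0, 0]], [-0.1, [0, 0.003, 0.2], [0, 0, 0]], [-0.1, [0, 0.003, 0.3], [0, 0, 0]], [-0.1, [0, 0.003, 0.33], [0, 0, 0]], [-0.35, [0, 0.003, 0.33], [0, 0, 0]], [-0.35, [0, -0.015, 0.33], [0, 0, 0]], [-0.35, [0, -0.03, 0.33], [0, 0, 0]], [-0.35, [0, -0.06, 0.33], [0, 0, 0]], [-0.35, [0, -0.09, 0.33], [0, 0, 0]], [-0.35, [0, -0.12, 0.33], [0, 0, 0]]]}}

```text
time: 47.65
ee_pos: [0.4829, -0.0367, 0.1004]
tool_rot: [-0.009, 1.0, 0.0, 0.001]
ft_force: [0.4, 1.4, 0.3]
gripper_width: 0.0302
```

Request:
{"method": "apply_moves", "body": {"plan": [[-0.35, [0, -0.05, 0], [0, 0, 0]], [-0.35, [0, -0.1, 0], [0, 0, 0]], [-0.35, [0, -0.15, 0], [0, 0, 0]], [-0.35, [0, -0.2, 0], [0, 0, 0]], [-0.35, [0, -0.25, 0], [0, 0, 0]], [-0.35, [0, -0.3, 0], [0, 0, 0]], [-0.35, [0, -0.35, 0], [0, 0, 0]], [-0.35, [0, -0.4, 0], [0, 0, 0]], [-0.35, [0, -0.43, 0], [0, 0, 0]], [-0.35, [0, -0.44, 0], [0, 0, 0]]]}}

```text
time: 48.9
ee_pos: [0.4845, -0.1686, 0.0998]
tool_rot: [-0.009, 1.0, 0.0, -0.0]
ft_force: [1.2, 3.9, 0.7]
gripper_width: 0.03
```

Run:
```python
from h import *
rows([]); post(); grab("wrist","w26"); rows([((.4835,-.1785,.10),91)]); print(get_obs()["ft_force"])
```

```text
now [ 0.4845 -0.1686  0.0998] yaw 90.98 tilt [-4.e-04  3.e-04 -1.e+00] w 0.03 t 48.9
cap [ 250  241   33   38 1038] [ 0.4848 -0.1609  0.126 ]
now [ 0.4843 -0.1688  0.0997] yaw 90.97 tilt [-8.e-04 -3.e-04 -1.e+00] w 0.0301 t 49.0
[0.003, -0.032, -0.001] [-0.0002, -0.0005, -0.0003]
[-0.39351412 -0.62790256 -0.22524221]
```

View pics/w26.png

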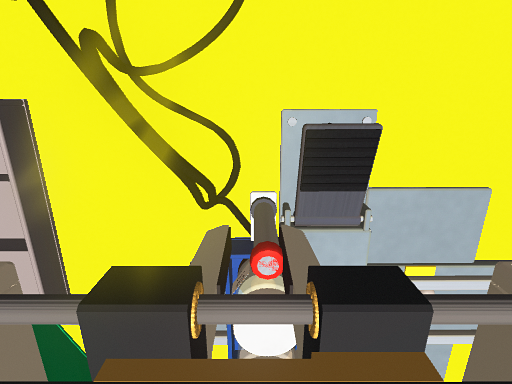

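Request:
{"method": "apply_moves", "body": {"plan": [[-0.35, [0, -0.01, 0], [0, 0, 0]], [-0.35, [0, -0.02, 0], [0, 0, 0]], [-0.35, [0, -0.028, 0], [0, 0, 0]], [-0.35, [0, -0.034, 0], [0, 0, 0]], [-0.35, [0, -0.034, 0], [0, 0, 0]], [-0.35, [0, -0.034, 0], [0, 0, 0]], [-0.35, [0, -0.02, 0], [0, 0, 0]], [-0.3, [0, -0.01, 0], [0, 0, 0]], [-0.3, [0, -0.01, 0], [0, 0, 0]], [-0.3, [0, -0.01, 0], [0, 0, 0]]]}}

```text
time: 50.25
ee_pos: [0.4848, -0.1711, 0.0999]
tool_rot: [-0.009, 1.0, -0.0, 0.0]
ft_force: [-0.1, 0.4, 0.8]
gripper_width: 0.0325
```

Run:
```python
from h import *
rows([]); post(); print(get_obs()["ft_force"])
```

```text
now [ 0.4848 -0.1711  0.0999] yaw 91.01 tilt [ 1.e-04 -1.e-04 -1.e+00] w 0.0325 t 50.25
cap [235 241  37  38 754] [ 0.4853 -0.1707  0.126 ]
[-0.35167194  0.1243492   0.26126857]
```

Request:
{"method": "apply_moves", "body": {"plan": [[-0.1, [0, 0, -0.15], [0, 0, 0]], [-0.1, [0, 0, -0.3], [0, 0, 0]], [-0.1, [0, 0, -0.5], [0, 0, 0]], [0.3, [-0.1, -0.1, -0.65], [0, 0, 0]], [0.6, [-0.2, -0.25, -0.75], [0, 0, 0]], [0.6, [-0.35, -0.4, -0.75], [0, 0, 0]], [0.6, [-0.35, -0.4, -0.75], [0, 0, 0]], [0.6, [-0.35, -0.4, -0.75], [0, 0, 0]], [0.6, [-0.35, -0.4, -0.75], [0, 0, 0]], [0.6, [-0.35, -0.4, -0.75], [0, 0, 0]]]}}

```text
time: 51.55
ee_pos: [0.5915, -0.2885, 0.3253]
tool_rot: [-0.009, 1.0, -0.0, 0.0]
ft_force: [-0.6, -0.5, -0.1]
gripper_width: 0.0743
```

Run:
```python
from h import *
rows([]); lids("w27",.108); c,K,V=grab("wrist"); crop(c,(100,0,420,240),2.4,"w27c"); np.savez("w27.npz",K=K,V=V)
```

```text
now [ 0.5915 -0.2885  0.3253] yaw 91.06 tilt [ 3.e-04 -3.e-04 -1.e+00] w 0.0743 t 51.55
lid px (131, 245) axes (43, 94) [ 0.716  -0.4696  0.108 ]
lid px (337, 217) axes (26, 32) [ 0.6663 -0.1661  0.108 ]
lid px (23, 220) axes (39, 66) [ 0.6784 -0.6224  0.108 ]
lid px (341, 180) axes (31, 34) [ 0.6097 -0.1664  0.108 ]
lid px (345, 136) axes (33, 36) [ 0.5492 -0.1679  0.108 ]
lid px (484, 179) axes (37, 147) [0.6058 0.0321 0.108 ]
lid px (53, 46) axes (20, 66) [ 0.4485 -0.5353  0.108 ]
```

View pics/w27c.png

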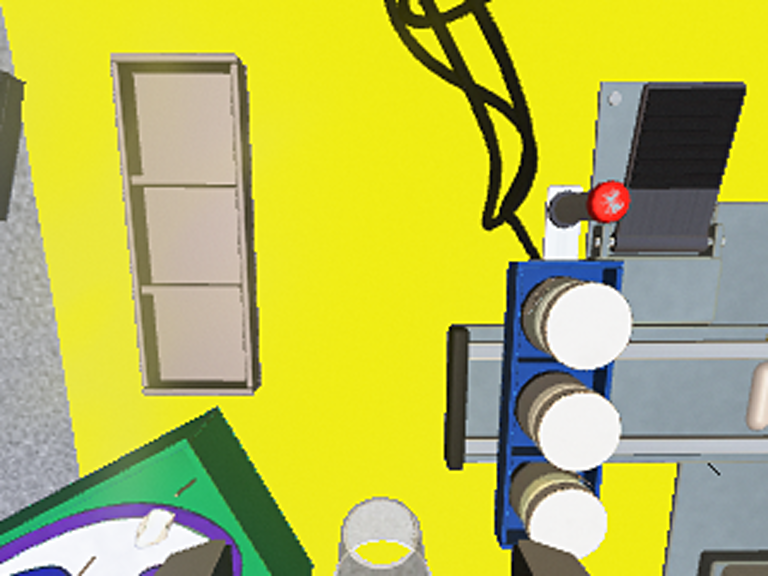

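Run:
```python
from h import *
d=np.load("w27.npz");K,V=d["K"],d["V"]
P=lambda n,u,v,z:print(n,plane(K,V,(100+u/2.4,v/2.4),z).round(4))
for u,v in [(110,57),(240,57),(143,388),(251,386),(183,182),(193,288),(183,60),(197,386)]: P("tray",u,v,.035)
P("green corner",217,408,.05);P("green corner0",313,576,.0)
P("beaker",382,525,.088)
```

```text
tray [ 0.4061 -0.4448  0.035 ]
tray [ 0.4046 -0.3681  0.035 ]
tray [ 0.6045 -0.4414  0.035 ]
tray [ 0.6018 -0.3683  0.035 ]
tray [ 0.474  -0.4061  0.035 ]
tray [ 0.5379 -0.4037  0.035 ]
tray [ 0.4068 -0.4018  0.035 ]
tray [ 0.6024 -0.4048  0.035 ]
green corner [ 0.6138 -0.3887  0.05  ]
green corner0 [ 0.7616 -0.3302  0.    ]
beaker [ 0.6793 -0.2787  0.088 ]
```

Run:
```python
from h import *
c,K,V=grab("scene"); crop(c,(330,170,480,330),5,"s28")
p=plane(K,V,(384,241),0); print(p)
for h in (.04,.06,.08,.1,.12): print(h,proj(K,V,p+[0,0,h]))
p=plane(K,V,(351,222),0);print("beaker",p)
```

```text
[ 0.63850871 -0.41990908  0.        ]
0.04 [385.90423535 232.15107344]
0.06 [386.87770042 227.62740944]
0.08 [387.86582574 223.0356197 ]
0.1 [388.86894498 218.3741536 ]
0.12 [389.88740205 213.6414131 ]
beaker [ 0.68121406 -0.28779675  0.        ]
```

View pics/s28.png

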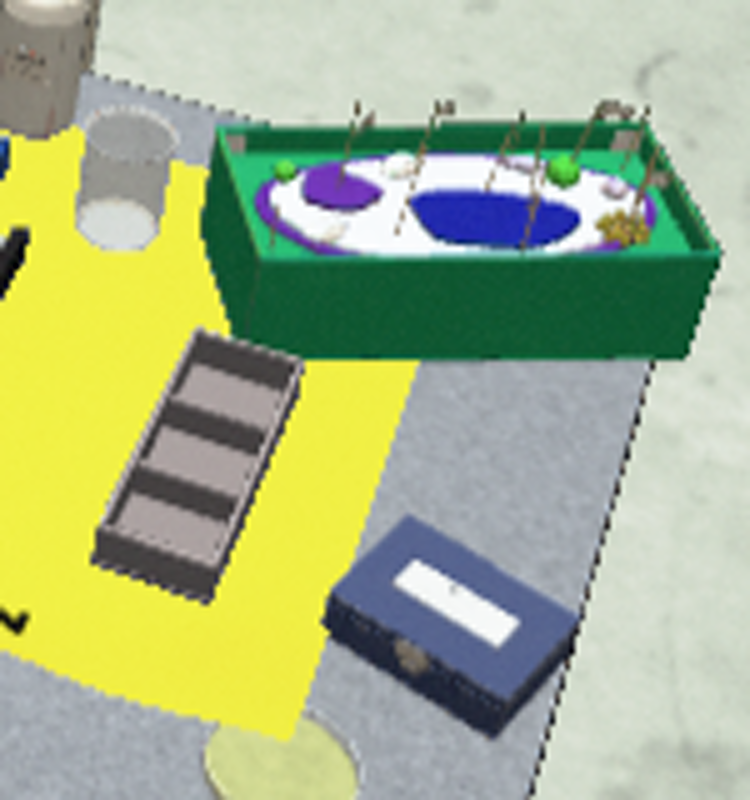

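Run:
```python
from h import *
rows([((.667,-.167,.19),91)])
```

```text
now [ 0.5917 -0.2889  0.3252] yaw 91.03 tilt [ 4.e-04 -3.e-04 -1.e+00] w 0.0744 t 51.7
[-0.258, 0.402, 0.451] [-0.0002, 0.0002, 0.0003]
```

Request:
{"method": "apply_moves", "body": {"plan": [[0.6, [-0.08, 0.12, 0.05], [0, 0, 0]], [0.6, [-0.17, 0.26, 0.1], [0, 0, 0]], [0.6, [-0.244, 0.41, 0.2], [0, 0, 0]], [0.6, [-0.244, 0.41, 0.35], [0, 0, 0]], [0.6, [-0.244, 0.41, 0.45], [0, 0, 0]], [0.6, [-0.244, 0.41, 0.45], [0, 0, 0]], [0.6, [-0.244, 0.41, 0.45], [0, 0, 0]], [0.6, [-0.244, 0.41, 0.45], [0, 0, 0]], [0.6, [-0.244, 0.41, 0.45], [0, 0, 0]], [0.6, [-0.244, 0.41, 0.45], [0, 0, 0]]]}}

```text
time: 52.95
ee_pos: [0.6631, -0.1652, 0.1905]
tool_rot: [-0.009, 1.0, -0.0, 0.0]
ft_force: [-0.3, 1.1, 1.0]
gripper_width: 0.0745
```

Run:
```python
from h import *
rows([]); lids("w29",.108)
```

```text
now [ 0.6631 -0.1652  0.1905] yaw 90.99 tilt [ 9.e-04 -2.e-04 -1.e+00] w 0.0745 t 52.95
lid px (240, 342) axes (35, 53) [ 0.8309 -0.1769  0.108 ]
lid px (24, 223) axes (29, 56) [ 0.6927 -0.3818  0.108 ]
lid px (251, 202) axes (47, 50) [ 0.6683 -0.1669  0.108 ]
lid px (253, 138) axes (53, 54) [ 0.6096 -0.1665  0.108 ]
lid px (252, 62) axes (58, 63) [ 0.549  -0.1678  0.108 ]
lid px (251, 18) axes (21, 25) [ 0.5184 -0.1696  0.108 ]
lid px (474, 135) axes (51, 325) [0.6035 0.024  0.108 ]
```

View pics/w29.png

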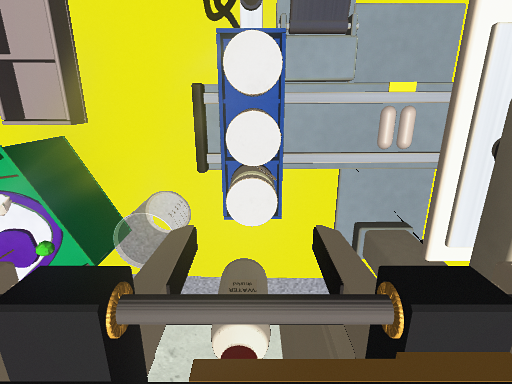

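Run:
```python
from h import *
c,K,V=grab("scene")
print(plane(K,V,(338,192),0), plane(K,V,(354,215),0))
c,K,V=grab("wrist"); print(plane(K,V,(243,270),0),plane(K,V,(165,213),0),plane(K,V,(146,240),.088))
rows([((.668,-.167,.073),91)])
```

```text
[ 0.82827936 -0.18457621  0.        ] [ 0.7237518  -0.28448007  0.        ]
[ 0.81049289 -0.17786067  0.        ] [ 0.72443764 -0.282966    0.        ] [ 0.71910662 -0.27612971  0.088     ]
now [ 0.6629 -0.1651  0.19  ] yaw 91.0 tilt [ 2.e-04 -1.e-04 -1.e+00] w 0.0742 t 53.1
[-0.017, -0.007, 0.39] [-0.0, 0.0001, 0.0]
```

Request:
{"method": "apply_moves", "body": {"force": 30, "plan": [[0.6, [-0.017, -0.006, 0.08], [0, 0, 0]], [0.6, [-0.017, -0.006, 0.18], [0, 0, 0]], [0.6, [-0.017, -0.006, 0.28], [0, 0, 0]], [0.6, [-0.017, -0.006, 0.36], [0, 0, 0]], [0.6, [-0.017, -0.006, 0.388], [0, 0, 0]], [0.6, [-0.017, -0.006, 0.388], [0, 0, 0]], [-0.3, [-0.017, -0.006, 0.388], [0, 0, 0]], [-0.3, [-0.017, -0.006, 0.388], [0, 0, 0]], [-0.3, [-0.017, -0.006, 0.388], [0, 0, 0]], [-0.3, [-0.017, -0.006, 0.388], [0, 0, 0]]]}}

```text
time: 54.35
ee_pos: [0.6684, -0.1669, 0.0742]
tool_rot: [-0.009, 1.0, -0.0, 0.001]
ft_force: [-1.1, 0.1, 5.1]
gripper_width: 0.0487
```

Run:
```python
from h import *
print(get_obs()["ft_force"])
rows([((.668,-.167,.19),91),((.5725,-.4045,.19),91)])
```

```text
[-1.07501688  0.06671449  5.12066621]
now [ 0.6684 -0.1669  0.0742] yaw 91.0 tilt [ 1.e-03 -4.e-04 -1.e+00] w 0.0487 t 54.35
[0.001, -0.0, -0.386] [-0.0003, 0.0007, 0.0]
[0.333, -0.786, -0.386] [-0.0003, 0.0007, 0.0]
```

Request:
{"method": "apply_moves", "body": {"plan": [[-0.3, [0, 0, -0.13], [0, 0, 0]], [-0.3, [0, 0, -0.26], [0, 0, 0]], [-0.3, [0.02, 0, -0.386], [0, 0, 0]], [-0.3, [0.1, -0.12, -0.386], [0, 0, 0]], [-0.3, [0.19, -0.27, -0.386], [0, 0, 0]], [-0.3, [0.26, -0.42, -0.386], [0, 0, 0]], [-0.3, [0.31, -0.57, -0.386], [0, 0, 0]], [-0.3, [0.333, -0.7, -0.386], [0, 0, 0]], [-0.3, [0.333, -0.786, -0.386], [0, 0, 0]], [-0.3, [0.333, -0.786, -0.386], [0, 0, 0]]]}}

```text
time: 55.6
ee_pos: [0.5719, -0.4062, 0.1886]
tool_rot: [-0.007, 1.0, -0.0, -0.0]
ft_force: [0.9, -0.1, -2.9]
gripper_width: 0.0484
```

Run:
```python
from h import *
rows([]); c,K,V=grab("wrist","w30"); print(get_obs()["ft_force"]); np.savez("w30.npz",K=K,V=V); crop(c,(130,0,390,230),2.8,"w30c")
rows([])
```

```text
now [ 0.5719 -0.4062  0.1886] yaw 90.85 tilt [-4.e-04 -1.e-04 -1.e+00] w 0.0484 t 55.6
[ 0.12968452  1.35688603 -3.51669282]
now [ 0.5725 -0.4041  0.1887] yaw 90.97 tilt [-2.e-04  1.e-03 -1.e+00] w 0.0485 t 55.65
```

View pics/w30c.png

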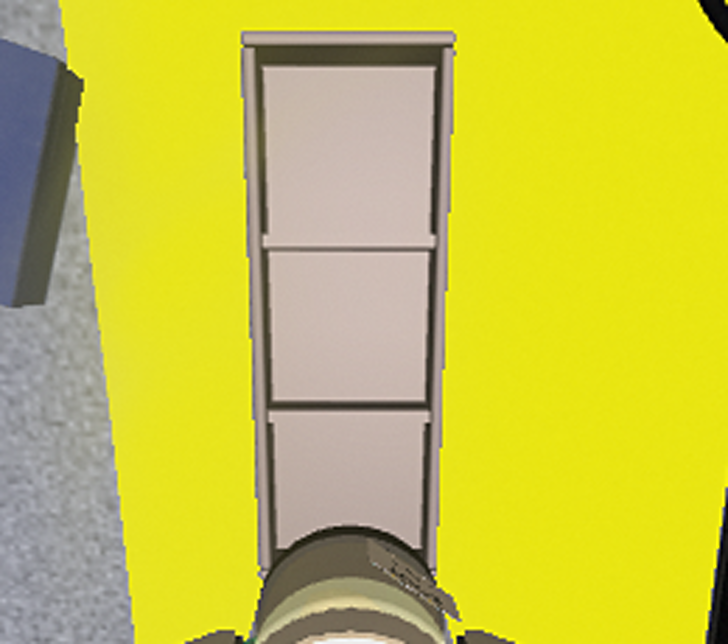

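Run:
```python
from h import *
d=np.load("w30.npz");K,V=d["K"],d["V"]
P=lambda n,u,v,z:print(n,plane(K,V,(130+u/2.8,v/2.8),z).round(4))
P("near",348,33,.035);P("d01",349,241,.035);P("d12",350,415,.035)
P("NL",242,35,.035);P("NR",455,35,.035);P("L",251,241,.035);P("R",448,241,.035);P("L2",258,414,.035);P("R2",441,414,.035)
```

```text
near [ 0.4041 -0.4078  0.035 ]
d01 [ 0.4727 -0.4064  0.035 ]
d12 [ 0.5383 -0.405   0.035 ]
NL [ 0.4053 -0.445   0.035 ]
NR [ 0.4042 -0.3702  0.035 ]
L [ 0.4733 -0.4433  0.035 ]
R [ 0.4722 -0.3692  0.035 ]
L2 [ 0.5384 -0.4419  0.035 ]
R2 [ 0.5373 -0.3686  0.035 ]
```

Request:
{"method": "apply_moves", "body": {"plan": [[-0.3, [0.002, 0, 0.12], [0, 0, 0]], [-0.3, [0.002, 0, 0.24], [0, 0, 0]], [-0.3, [0.002, 0, 0.34], [0, 0, 0]], [-0.3, [0.002, 0, 0.41], [0, 0, 0]], [-0.3, [0.002, 0, 0.46], [0, 0, 0]], [-0.3, [0.002, 0, 0.485], [0, 0, 0]], [-0.3, [0.002, 0, 0.497], [0, 0, 0]], [-0.3, [0.002, 0, 0.5], [0, 0, 0]], [-0.3, [0.002, 0, 0.5], [0, 0, 0]], [-0.3, [0.002, 0, 0.5], [0, 0, 0]]]}}

```text
time: 56.9
ee_pos: [0.5719, -0.4045, 0.0397]
tool_rot: [-0.009, 1.0, -0.0, 0.0]
ft_force: [-0.6, 0.1, -3.4]
gripper_width: 0.0488
```

Run:
```python
from h import *
rows([]); c,K,V=grab("wrist","w31"); print(get_obs()["ft_force"])
```

```text
now [ 0.5719 -0.4045  0.0397] yaw 91.0 tilt [ 6.e-04 -4.e-04 -1.e+00] w 0.0488 t 56.9
[-0.5568517   0.2496878  -2.05660879]
```

View pics/w31.png

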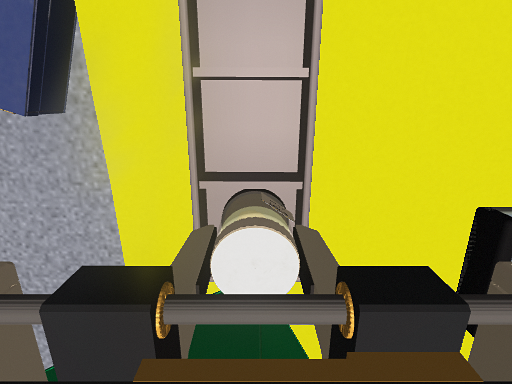

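Run:
```python
from h import *
rows([((.572,-.4045,.19),91),((.6096,-.1667,.19),91)])
```

```text
now [ 0.5719 -0.4045  0.0397] yaw 91.0 tilt [ 6.e-04 -3.e-04 -1.e+00] w 0.0482 t 56.95
[-0.001, -0.0, -0.501] [-0.0002, 0.0004, -0.0]
[-0.14, 0.79, -0.501] [-0.0002, 0.0004, -0.0]
```

Request:
{"method": "apply_moves", "body": {"plan": [[-0.3, [0, 0, 0.003], [0, 0, 0]], [0.5, [0, 0, 0.003], [0, 0, 0]], [0.6, [0, 0, 0.003], [0, 0, 0]], [0.6, [0, 0, -0.1], [0, 0, 0]], [0.6, [0, 0, -0.25], [0, 0, 0]], [0.6, [0, 0, -0.4], [0, 0, 0]], [0.6, [-0.05, 0.15, -0.5], [0, 0, 0]], [0.6, [-0.08, 0.35, -0.5], [0, 0, 0]], [0.6, [-0.11, 0.55, -0.5], [0, 0, 0]], [0.6, [-0.139, 0.7, -0.5], [0, 0, 0]]]}}

```text
time: 58.2
ee_pos: [0.61, -0.1907, 0.1897]
tool_rot: [-0.01, 1.0, 0.0, 0.0]
ft_force: [0.6, -0.8, -0.2]
gripper_width: 0.0742
```

Run:
```python
from h import *
rows([((.6096,-.1667,.19),91)])
```

```text
now [ 0.61   -0.1907  0.1897] yaw 91.1 tilt [ 8.e-04  4.e-04 -1.e+00] w 0.0742 t 58.2
[-0.0, 0.08, -0.001] [0.0002, 0.0005, 0.0011]
```

Request:
{"method": "apply_moves", "body": {"plan": [[0.6, [0, 0.05, 0], [0, 0, 0]], [0.6, [0, 0.09, 0], [0, 0, 0]], [0.6, [0, 0.09, 0], [0, 0, 0]], [0.6, [0, 0.09, 0], [0, 0, 0]], [0.6, [0, 0.09, 0], [0, 0, 0]], [0.6, [0, 0.09, 0], [0, 0, 0]], [0.6, [0, 0.09, 0], [0, 0, 0]], [0.6, [0, 0.09, 0], [0, 0, 0]], [0.6, [0, 0.09, 0], [0, 0, 0]], [0.6, [0, 0.09, 0], [0, 0, 0]]]}}

```text
time: 59.45
ee_pos: [0.6092, -0.1665, 0.1892]
tool_rot: [-0.009, 1.0, 0.0, -0.0]
ft_force: [0.2, -0.5, -0.3]
gripper_width: 0.0747
```

Run:
```python
from h import *
rows([((.6096,-.1667,.073),91)]); lids("w32",.108); c,K,V=grab("scene"); crop(c,(250,150,420,300),4,"s32")
```

```text
now [ 0.6092 -0.1665  0.1892] yaw 91.01 tilt [-0.  0. -1.] w 0.0747 t 59.45
[-0.001, -0.001, 0.387] [0.0, -0.0, 0.0002]
lid px (29, 262) axes (20, 32) [ 0.6806 -0.3859  0.108 ]
lid px (254, 198) axes (47, 50) [ 0.6095 -0.1658  0.108 ]
lid px (18, 147) axes (39, 50) [ 0.5665 -0.3713  0.108 ]
lid px (481, 182) axes (44, 163) [0.5915 0.0389 0.108 ]
lid px (254, 130) axes (54, 55) [ 0.549  -0.1672  0.108 ]
lid px (470, 165) axes (54, 196) [0.5758 0.0247 0.108 ]
lid px (252, 80) axes (23, 24) [ 0.5091 -0.1692  0.108 ]
```

View pics/w32.png

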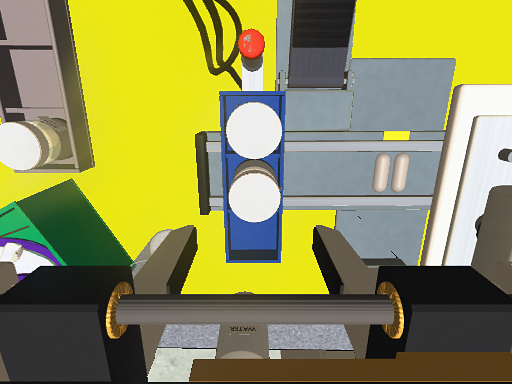

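View pics/s32.png

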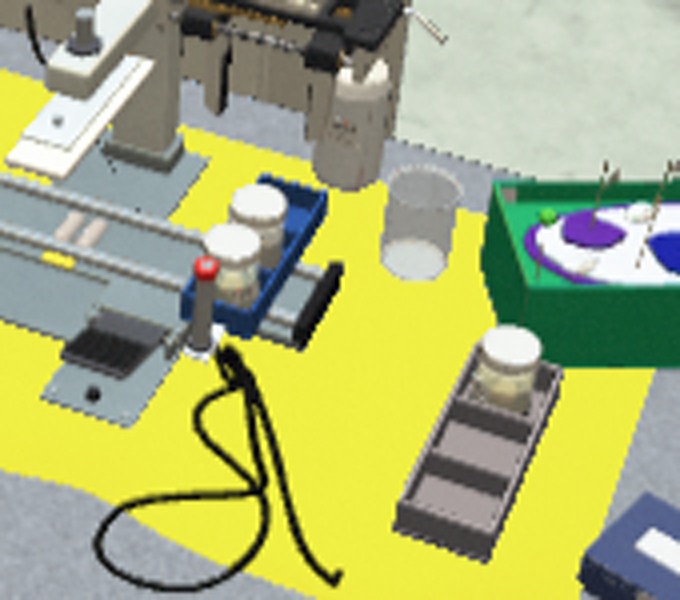

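Jar in the far cell upright. Take the middle jar.

Request:
{"method": "apply_moves", "body": {"force": 30, "plan": [[0.6, [-0.001, 0.001, 0.08], [0, 0, 0]], [0.6, [-0.001, 0.001, 0.18], [0, 0, 0]], [0.6, [-0.001, 0.001, 0.28], [0, 0, 0]], [0.6, [-0.001, 0.001, 0.36], [0, 0, 0]], [0.6, [-0.001, 0.001, 0.387], [0, 0, 0]], [0.6, [-0.001, 0.001, 0.387], [0, 0, 0]], [-0.3, [-0.001, 0.001, 0.387], [0, 0, 0]], [-0.3, [-0.001, 0.001, 0.387], [0, 0, 0]], [-0.3, [-0.001, 0.001, 0.387], [0, 0, 0]], [-0.3, [-0.001, 0.001, 0.387], [0, 0, 0]]]}}

```text
time: 60.8
ee_pos: [0.6098, -0.1664, 0.0737]
tool_rot: [-0.009, 1.0, -0.0, 0.0]
ft_force: [-1.0, -0.5, 5.3]
gripper_width: 0.0488
```

Run:
```python
from h import *
rows([((.5055,-.4055,.19),91)]); print(get_obs()["ft_force"])
```

```text
now [ 0.6098 -0.1664  0.0737] yaw 91.0 tilt [ 9.e-04 -3.e-04 -1.e+00] w 0.0488 t 60.8
[0.361, -0.791, -0.388] [-0.0002, 0.0006, -0.0]
[-1.01185281 -0.45450297  5.33102229]
```

Request:
{"method": "apply_moves", "body": {"plan": [[-0.3, [0, 0, -0.13], [0, 0, 0]], [-0.3, [0, 0, -0.26], [0, 0, 0]], [-0.3, [0.02, 0, -0.388], [0, 0, 0]], [-0.3, [0.1, -0.13, -0.388], [0, 0, 0]], [-0.3, [0.19, -0.29, -0.388], [0, 0, 0]], [-0.3, [0.28, -0.45, -0.388], [0, 0, 0]], [-0.3, [0.34, -0.61, -0.388], [0, 0, 0]], [-0.3, [0.361, -0.75, -0.388], [0, 0, 0]], [-0.3, [0.361, -0.791, -0.388], [0, 0, 0]], [-0.3, [0.361, -0.791, -0.388], [0, 0, 0]]]}}

```text
time: 62.05
ee_pos: [0.505, -0.4056, 0.1889]
tool_rot: [-0.008, 1.0, 0.0, -0.0]
ft_force: [0.9, -0.4, -3.6]
gripper_width: 0.0485
```

Run:
```python
from h import *
c,K,V=grab("wrist","w33"); print(get_obs()["ft_force"]); rows([((.5055,-.4055,.0395),91)])
```

```text
[-0.36990891  0.44390436 -3.87481799]
now [ 0.5055 -0.4042  0.1891] yaw 91.04 tilt [-4.0e-04  1.4e-03 -1.0e+00] w 0.0485 t 62.1
[-0.0, -0.005, 0.499] [0.0009, -0.0002, 0.0004]
```

View pics/w33.png

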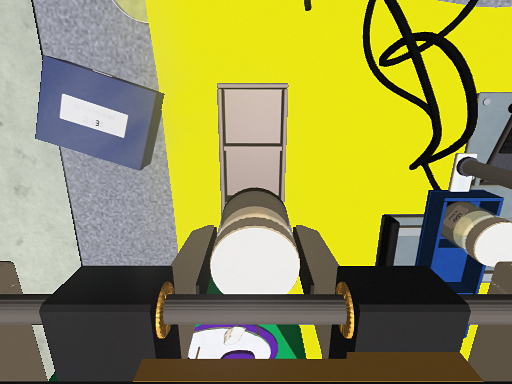

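Request:
{"method": "apply_moves", "body": {"plan": [[-0.3, [0, 0, 0.12], [0, 0, 0]], [-0.3, [0, 0, 0.24], [0, 0, 0]], [-0.3, [0, 0, 0.34], [0, 0, 0]], [-0.3, [0, 0, 0.41], [0, 0, 0]], [-0.3, [0, 0, 0.46], [0, 0, 0]], [-0.3, [0, 0, 0.485], [0, 0, 0]], [-0.3, [0, 0, 0.497], [0, 0, 0]], [-0.3, [0, 0, 0.501], [0, 0, 0]], [-0.3, [0, 0, 0.501], [0, 0, 0]], [-0.3, [0, 0, 0.501], [0, 0, 0]]]}}

```text
time: 63.35
ee_pos: [0.5056, -0.4057, 0.0397]
tool_rot: [-0.009, 1.0, -0.0, 0.0]
ft_force: [0.3, 1.0, -3.1]
gripper_width: 0.0485
```

Run:
```python
from h import *
c,K,V=grab("wrist","w34"); print(get_obs()["ft_force"]); rows([((.549,-.167,.19),91)])
```

```text
[-0.48834086 -0.2067589  -2.65908959]
now [ 0.5055 -0.4056  0.0396] yaw 91.0 tilt [ 5.e-04 -4.e-04 -1.e+00] w 0.049 t 63.4
[-0.159, 0.793, -0.501] [-0.0002, 0.0003, -0.0]
```

View pics/w34.png

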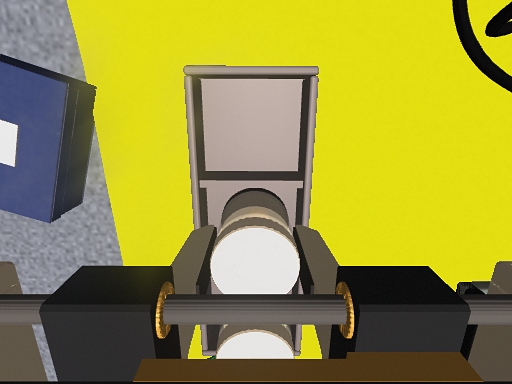

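Request:
{"method": "apply_moves", "body": {"plan": [[-0.3, [0, 0, 0.003], [0, 0, 0]], [0.5, [0, 0, 0.003], [0, 0, 0]], [0.6, [0, 0, 0.003], [0, 0, 0]], [0.6, [0, 0, -0.1], [0, 0, 0]], [0.6, [0, 0, -0.25], [0, 0, 0]], [0.6, [0, 0, -0.4], [0, 0, 0]], [0.6, [-0.05, 0.15, -0.5], [0, 0, 0]], [0.6, [-0.09, 0.35, -0.5], [0, 0, 0]], [0.6, [-0.13, 0.55, -0.5], [0, 0, 0]], [0.6, [-0.159, 0.7, -0.5], [0, 0, 0]]]}}

```text
time: 64.65
ee_pos: [0.5499, -0.1918, 0.1897]
tool_rot: [-0.01, 1.0, 0.0, 0.001]
ft_force: [1.3, 0.7, 0.8]
gripper_width: 0.0745
```

Request:
{"method": "apply_moves", "body": {"plan": [[0.6, [0, 0.05, 0], [0, 0, 0]], [0.6, [0, 0.093, 0], [0, 0, 0]], [0.6, [0, 0.093, 0], [0, 0, 0]], [0.6, [0, 0.093, 0], [0, 0, 0]], [0.6, [0, 0.093, 0], [0, 0, 0]], [0.6, [0, 0.093, 0], [0, 0, 0]], [0.6, [0, 0.093, 0], [0, 0, 0]], [0.6, [0, 0.093, 0], [0, 0, 0]], [0.6, [0, 0.093, 0], [0, 0, 0]], [0.6, [0, 0.093, 0], [0, 0, 0]]]}}

```text
time: 65.9
ee_pos: [0.5489, -0.1667, 0.1893]
tool_rot: [-0.009, 1.0, -0.0, 0.0]
ft_force: [0.1, -0.5, 0.9]
gripper_width: 0.0743
```

Run:
```python
from h import *
rows([((.549,-.1667,.073),91)]); lids("w35",.108); c,K,V=grab("scene"); crop(c,(250,150,420,300),4,"s35")
```

```text
now [ 0.5489 -0.1667  0.1893] yaw 91.01 tilt [ 1.e-04 -0.e+00 -1.e+00] w 0.0743 t 65.9
[-0.0, 0.0, 0.388] [-0.0, 0.0, 0.0001]
lid px (479, 235) axes (62, 78) [0.5835 0.0498 0.108 ]
lid px (29, 203) axes (37, 48) [ 0.5585 -0.3736  0.108 ]
lid px (253, 197) axes (48, 50) [ 0.5489 -0.1669  0.108 ]
lid px (468, 215) axes (69, 113) [0.5626 0.0337 0.108 ]
lid px (16, 141) axes (37, 50) [ 0.501  -0.3715  0.108 ]
```

View pics/w35.png

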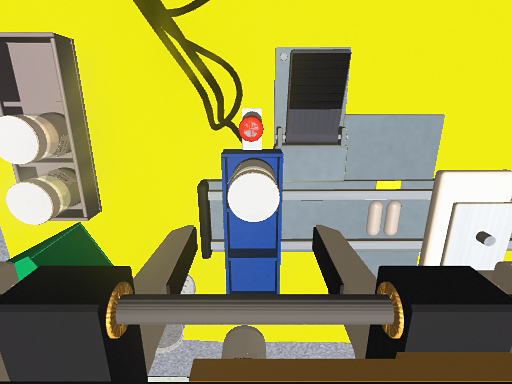

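View pics/s35.png

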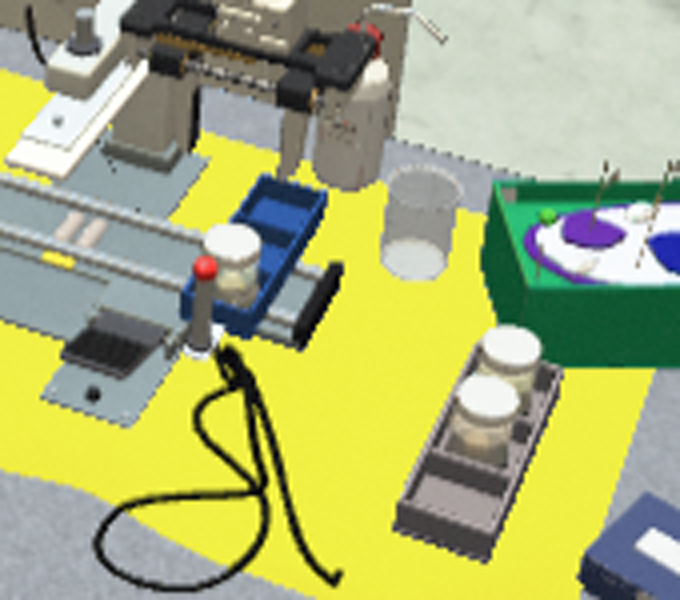

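Request:
{"method": "apply_moves", "body": {"force": 30, "plan": [[0.6, [0, 0, 0.08], [0, 0, 0]], [0.6, [0, 0, 0.18], [0, 0, 0]], [0.6, [0, 0, 0.28], [0, 0, 0]], [0.6, [0, 0, 0.36], [0, 0, 0]], [0.6, [0, 0, 0.387], [0, 0, 0]], [0.6, [0, 0, 0.387], [0, 0, 0]], [-0.3, [0, 0, 0.387], [0, 0, 0]], [-0.3, [0, 0, 0.387], [0, 0, 0]], [-0.3, [0, 0, 0.387], [0, 0, 0]], [-0.3, [0, 0, 0.387], [0, 0, 0]]]}}

```text
time: 67.25
ee_pos: [0.5492, -0.167, 0.0737]
tool_rot: [-0.009, 1.0, -0.0, 0.0]
ft_force: [-1.0, -0.2, 5.7]
gripper_width: 0.0486
```

Run:
```python
from h import *
rows([((.4397,-.407,.19),91)]); print(get_obs()["ft_force"])
```

```text
now [ 0.5492 -0.167   0.0737] yaw 90.99 tilt [ 8.e-04 -5.e-04 -1.e+00] w 0.0486 t 67.25
[0.378, -0.794, -0.388] [-0.0003, 0.0005, -0.0001]
[-0.98120473 -0.15791326  5.74064906]
```

Request:
{"method": "apply_moves", "body": {"plan": [[-0.3, [0, 0, -0.13], [0, 0, 0]], [-0.3, [0, 0, -0.26], [0, 0, 0]], [-0.3, [0, -0.02, -0.388], [0, 0, 0]], [-0.3, [0, -0.16, -0.388], [0, 0, 0]], [-0.3, [0.06, -0.32, -0.388], [0, 0, 0]], [-0.3, [0.18, -0.46, -0.388], [0, 0, 0]], [-0.3, [0.28, -0.61, -0.388], [0, 0, 0]], [-0.3, [0.378, -0.74, -0.388], [0, 0, 0]], [-0.3, [0.378, -0.794, -0.388], [0, 0, 0]], [-0.3, [0.378, -0.794, -0.388], [0, 0, 0]]]}}

```text
time: 68.5
ee_pos: [0.4398, -0.4075, 0.1892]
tool_rot: [-0.008, 1.0, 0.0, 0.0]
ft_force: [1.5, 0.9, -2.9]
gripper_width: 0.0485
```

Run:
```python
from h import *
c,K,V=grab("wrist","w36"); print(get_obs()["ft_force"]); rows([((.4397,-.407,.0395),91)])
```

```text
[ 0.07675629  0.93510914 -2.76329844]
now [ 0.4404 -0.406   0.1893] yaw 91.03 tilt [ 4.e-04  1.e-03 -1.e+00] w 0.0485 t 68.55
[0.003, -0.004, 0.499] [0.0006, 0.0003, 0.0003]
```

View pics/w36.png

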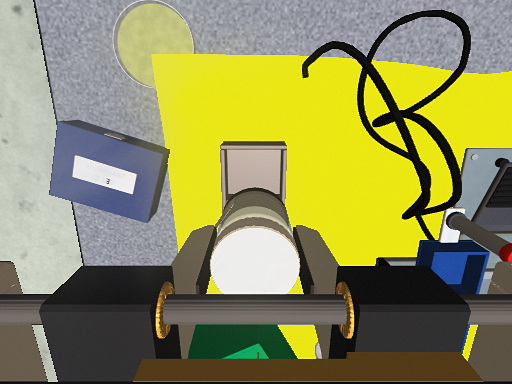

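Request:
{"method": "apply_moves", "body": {"plan": [[-0.3, [0, 0, 0.12], [0, 0, 0]], [-0.3, [0, 0, 0.24], [0, 0, 0]], [-0.3, [0, 0, 0.34], [0, 0, 0]], [-0.3, [0, 0, 0.41], [0, 0, 0]], [-0.3, [0, 0, 0.46], [0, 0, 0]], [-0.3, [0, 0, 0.485], [0, 0, 0]], [-0.3, [0, 0, 0.497], [0, 0, 0]], [-0.3, [0, 0, 0.501], [0, 0, 0]], [-0.3, [0, 0, 0.501], [0, 0, 0]], [-0.3, [0, 0, 0.501], [0, 0, 0]]]}}

```text
time: 69.8
ee_pos: [0.4398, -0.4071, 0.0397]
tool_rot: [-0.009, 1.0, -0.0, 0.0]
ft_force: [-1.4, -0.4, -3.4]
gripper_width: 0.0486
```

Run:
```python
from h import *
c,K,V=grab("wrist","w37"); print(get_obs()["ft_force"]); rows([((.485,-.1705,.22),91)])
```

```text
[-0.11604057 -0.6338122  -2.23324462]
now [ 0.4398 -0.4071  0.0396] yaw 90.99 tilt [ 4.e-04 -3.e-04 -1.e+00] w 0.0486 t 69.85
[-0.165, 0.786, -0.602] [-0.0002, 0.0003, -0.0001]
```

View pics/w37.png

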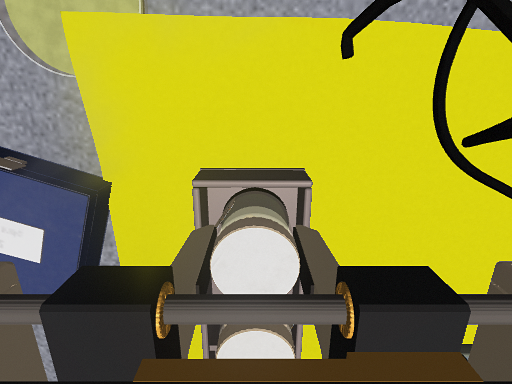

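Release and go to the post.

Request:
{"method": "apply_moves", "body": {"plan": [[-0.3, [0, 0, 0.003], [0, 0, 0]], [0.5, [0, 0, 0.003], [0, 0, 0]], [0.6, [0, 0, 0.003], [0, 0, 0]], [0.6, [0, 0, -0.1], [0, 0, 0]], [0.6, [0, 0, -0.25], [0, 0, 0]], [0.6, [0, 0, -0.4], [0, 0, 0]], [0.6, [-0.05, 0.15, -0.55], [0, 0, 0]], [0.3, [-0.09, 0.35, -0.6], [0, 0, 0]], [-0.1, [-0.13, 0.55, -0.6], [0, 0, 0]], [-0.1, [-0.165, 0.7, -0.6], [0, 0, 0]]]}}

```text
time: 71.1
ee_pos: [0.4858, -0.1936, 0.22]
tool_rot: [-0.009, 1.0, -0.0, 0.001]
ft_force: [1.0, -0.2, -0.8]
gripper_width: 0.0491
```

Request:
{"method": "apply_moves", "body": {"plan": [[-0.1, [0, 0.05, 0], [0, 0, 0]], [-0.1, [0, 0.087, 0], [0, 0, 0]], [-0.1, [0, 0.087, 0], [0, 0, 0]], [-0.1, [0, 0.087, 0], [0, 0, 0]], [-0.1, [0, 0.087, 0], [0, 0, 0]], [-0.1, [0, 0.087, 0], [0, 0, 0]], [-0.1, [0, 0.087, 0], [0, 0, 0]], [-0.1, [0, 0.087, 0], [0, 0, 0]], [-0.1, [0, 0.087, 0], [0, 0, 0]], [-0.1, [0, 0.087, 0], [0, 0, 0]]]}}

```text
time: 72.35
ee_pos: [0.4851, -0.1699, 0.2193]
tool_rot: [-0.009, 1.0, -0.0, 0.0]
ft_force: [-0.8, 0.3, -0.7]
gripper_width: 0.0418
```

Run:
```python
from h import *
rows([((.485,-.1705,.1),91)]); post(); grab("wrist","w38"); c,K,V=grab("scene"); crop(c,(250,150,420,300),4,"s38")
```

```text
now [ 0.4851 -0.1699  0.2193] yaw 91.01 tilt [ 1.e-04 -0.e+00 -1.e+00] w 0.0418 t 72.35
[0.0, -0.002, 0.398] [-0.0, 0.0001, 0.0001]
cap [244 185  20  19 304] [ 0.4864 -0.1693  0.126 ]
```

View pics/w38.png

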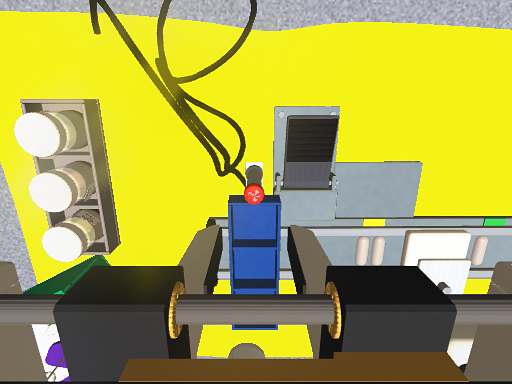

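View pics/s38.png

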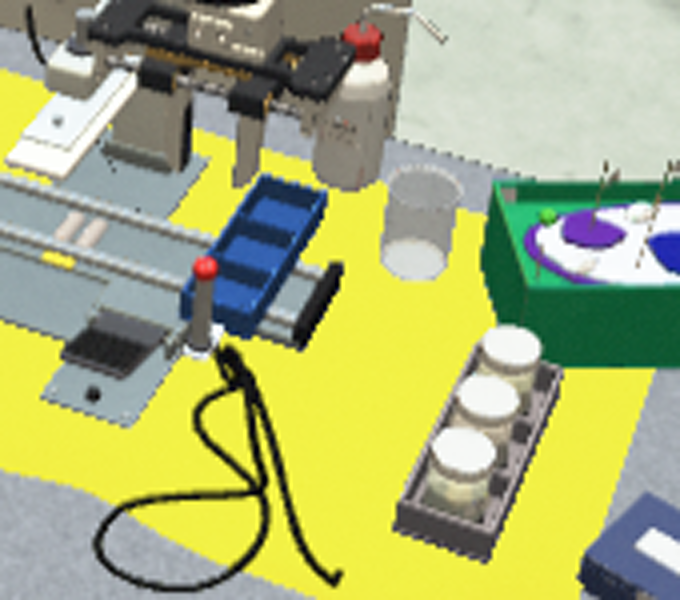

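Request:
{"method": "apply_moves", "body": {"plan": [[-0.1, [0, 0, 0.15], [0, 0, 0]], [-0.1, [0, 0, 0.3], [0, 0, 0]], [-0.1, [0, 0, 0.398], [0, 0, 0]], [-0.1, [0, 0, 0.398], [0, 0, 0]], [-0.35, [0, 0, 0.398], [0, 0, 0]], [-0.35, [0, 0.03, 0.398], [0, 0, 0]], [-0.35, [0, 0.07, 0.398], [0, 0, 0]], [-0.35, [0, 0.14, 0.398], [0, 0, 0]], [-0.35, [0, 0.21, 0.398], [0, 0, 0]], [-0.35, [0, 0.28, 0.398], [0, 0, 0]]]}}

```text
time: 73.75
ee_pos: [0.484, -0.0854, 0.1011]
tool_rot: [-0.009, 1.0, -0.0, 0.001]
ft_force: [0.4, -2.1, 2.4]
gripper_width: 0.0302
```

Request:
{"method": "apply_moves", "body": {"plan": [[-0.35, [0, 0.08, 0], [0, 0, 0]], [-0.35, [0, 0.16, 0], [0, 0, 0]], [-0.35, [0, 0.24, 0], [0, 0, 0]], [-0.35, [0, 0.32, 0], [0, 0, 0]], [-0.35, [0, 0.4, 0], [0, 0, 0]], [-0.35, [0, 0.48, 0], [0, 0, 0]], [-0.35, [0, 0.56, 0], [0, 0, 0]], [-0.35, [0, 0.64, 0], [0, 0, 0]], [-0.35, [0, 0.72, 0], [0, 0, 0]], [-0.35, [0, 0.8, 0], [0, 0, 0]]]}}

```text
time: 75.0
ee_pos: [0.479, 0.1546, 0.1009]
tool_rot: [-0.009, 1.0, -0.0, 0.0]
ft_force: [0.1, -7.6, 1.7]
gripper_width: 0.0304
```

Run:
```python
from h import *
rows([((.479,.178,.1),91)]); post(); rows([((.479,.178,.1),91)]); print(get_obs()["ft_force"])
```

```text
now [0.479  0.1546 0.1009] yaw 90.99 tilt [ 7.e-04 -6.e-04 -1.e+00] w 0.0304 t 75.0
[-0.001, 0.078, 0.003] [-0.0004, 0.0004, -0.0001]
cap [227 240  33  36 915] [0.4789 0.1494 0.126 ]
now [0.4793 0.1581 0.1011] yaw 91.16 tilt [ 0.0018  0.002  -1.    ] w 0.0303 t 75.05
[-0.0, 0.066, 0.004] [0.0013, 0.0011, 0.0018]
[0.52025485 2.62745757 0.51228602]
```

Request:
{"method": "apply_moves", "body": {"plan": [[-0.35, [0, 0.02, 0], [0, 0, 0]], [-0.35, [0, 0.04, 0], [0, 0, 0]], [-0.35, [0, 0.06, 0], [0, 0, 0]], [-0.35, [0, 0.077, 0], [0, 0, 0]], [-0.35, [0, 0.077, 0], [0, 0, 0]], [-0.35, [0, 0.077, 0], [0, 0, 0]], [-0.35, [0, 0.06, 0], [0, 0, 0]], [-0.3, [0, 0.05, 0], [0, 0, 0]], [-0.3, [0, 0.05, 0], [0, 0, 0]], [-0.3, [0, 0.05, 0], [0, 0, 0]]]}}

```text
time: 76.3
ee_pos: [0.4792, 0.169, 0.0999]
tool_rot: [-0.009, 1.0, 0.0, 0.0]
ft_force: [0.2, -0.8, -0.3]
gripper_width: 0.0328
```

Run:
```python
from h import *
post(); rows([]); print(get_obs()["ft_force"])
```

```text
cap [240 240  35  36 997] [0.4783 0.1716 0.126 ]
now [0.4792 0.169  0.0999] yaw 91.01 tilt [ 1.e-04  1.e-04 -1.e+00] w 0.0322 t 76.35
[-0.16009992 -0.47205633  0.55027453]
```

Request:
{"method": "apply_moves", "body": {"plan": [[-0.1, [0, -0.003, 0], [0, 0, 0]], [-0.1, [0, -0.003, -0.1], [0, 0, 0]], [-0.1, [0, -0.003, -0.25], [0, 0, 0]], [-0.1, [0, -0.003, -0.4], [0, 0, 0]], [-0.1, [0, -0.003, -0.55], [0, 0, 0]], [-0.1, [0, -0.003, -0.7], [0, 0, 0]], [-0.1, [0, -0.003, -0.85], [0, 0, 0]], [-0.1, [0, -0.003, -0.9], [0, 0, 0]], [-0.1, [0, -0.003, -0.9], [0, 0, 0]], [-0.1, [0, -0.003, -0.9], [0, 0, 0]]]}}

```text
time: 77.6
ee_pos: [0.4786, 0.1677, 0.3683]
tool_rot: [-0.009, 1.0, -0.0, -0.001]
ft_force: [0.6, 0.4, -0.7]
gripper_width: 0.042
```

Run:
```python
from h import *
post(); rows([]); c,K,V=grab("scene"); crop(c,(140,110,440,300),2.6,"s40"); grab("wrist","w40")
```

```text
cap [ 40 344  24  27 436] [ 0.8492 -0.196   0.126 ]
now [0.4786 0.1677 0.3682] yaw 91.01 tilt [-0.0025 -0.001  -1.    ] w 0.042 t 77.65
```

View pics/s40.png

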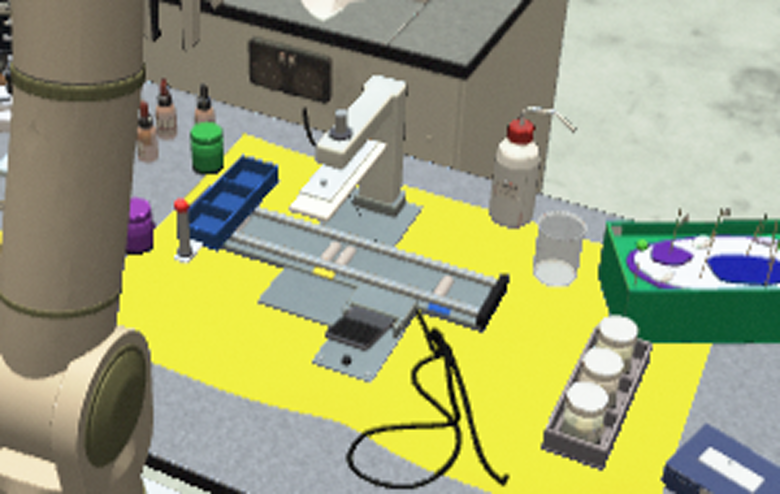

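View pics/w40.png

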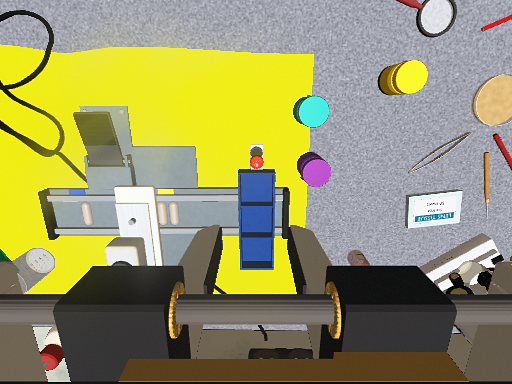

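Run:
```python
from h import *
print(sign_off())
```

```text
the job is handed in; nothing more can be done
None
```

The whole job was done in the order asked and handed in at about 78 s of the 210 s allowed. All three white-lidded jars went through the nests and the press, and now stand in the grey tray.

- **Pressing:** the pedal was held on its stop for a little over a second. The tread stayed at about 26 mm while the pushing force rose from 30 to 45 N. The side view showed the platen down on the lids. That 45 N came through the closed fingertips, not the gripper's body.
- **Jars:** in the last picture all three stand upright, one to each tray cell.
- **Carrier and pedal:** the empty carrier is back at its left station, with its post at y ≈ 0.1716 m. I put the station centre between 0.169 and 0.171 m, so it is within 3 mm. The pedal is up.
- **Surroundings:** the beaker, dropper bottles and coloured look-alike jars look undisturbed, though I judged that by eye and did not measure them again. The gripper is clear of everything.

**Checks that failed or disagreed:**
- My first jar positions from the scene camera and the wrist camera differed by up to 15 mm, because I picked the wrong pixels. I measured again from close above before each grasp.
- The last automatic reading of the post's position failed. It picked up the red cap of the wash bottle, so that final check rests on the reading just before it and on the pictures.
- While turning over the pedal, the last joint came to 2.60 rad (limit 2.63), so I turned it back before pressing.

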